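# Clear the wire-bonding bench into its nests and tool rest

### The arm

A 7-joint arm with a two-finger parallel gripper is mounted at the origin on a cart in front of the work surface, level with it; the furniture and walls round the work are solid. World frame = base frame: x ahead of the robot, y to its left, z up, the work surface at z = 0. Lengths are in m, angles in rad, forces in N, time in s.
With the tool pointing down it reaches from about 0.4 to 0.75 m from the base axis. Payload 19.5 kg.
Tool frame: the origin (TCP) lies between the finger pads; the fingertips stand 8 mm ahead of it and the grasp point (between the pads) lies 11 mm behind it; z points along the fingers, y is the line along which they close (so a half turn about z gives the same grasp; the last joint's range is limited). The gripper opens to 85 mm and grips with 20 to 120 N. Pads are 22 mm wide; open, the fingers measure 114 mm over their backs; the gripper's body (76 mm by 85 mm) begins 54 mm behind the grasp point. The pads swing forward as they close: fully open they stand 13 mm farther back than shut.
Start: joints at [-1.225, 0.707, -0.028, 1.485, 0.022, 0.951, -0.075], TCP at [0.217, 0.532, 0.239] pointing down, gripper open.
Joint ranges: [-2.71, 2.71], [-0.32, 2.16], [-1.57, 1.52], [0, 2.45], [-1.46, 4.6], [0, 2.02], [-2.83, 2.83]. Speed limits (rad/s): [1.89, 1.89, 2.57, 2.57, 3.01, 3.01, 3.01].

### API

Orientations are given as a unit quaternion [x, y, z, w].
In Python, from station import sensors, eyes, ticket, finder gives the robot as it stands. The module is installed in compiled form; this text tells all that it offers.
- The arm moves only by the tool arm_command, never from a script. Its argument "plan" is a list of rows, each a list of 2 entries, a list of its own where there are three numbers: the shift along the tool's x, y, z as a fraction of full scale, then the turn about the tool's z as a fraction of full scale. A call has 1 to 12 rows; each row shifts and turns the commanded pose from where the row before left it, along the tool's axes as they then stand; what a row does not reach is not made up. Full scale, the value 1, is 40 mm for a shift and 360 degrees for a turn. A row lasts 1/12 s, in which the tool goes at most 41.7 mm and 7.16 degrees, less where a joint would pass 70% of its speed; a pose out of reach is approached as far as the arm can. A call with a number of a shift or a turn outside -1 to 1 is refused whole. A call with a gripper value outside its range is refused whole. "fingers" is the opening, from -1 (shut) to 1 (fully open), so that 0 is half open, set as the call begins (left out, the last holds). The fingers move at their own pace and stop on an object; the grip force is fixed at half the most. Time passes only in rows, so rows that do not move let the fingers close. It gives the time, the measured TCP pose, the force, the opening and the grip force at its end, in the units of the state.
- sensors.sense(): the state, without advancing time (a new reading comes with each control period).
- eyes.read_camera(name): name is "side" or "top" or "wrist"; returns (picture, depth): 384x512x3 uint8, red, green, blue; 384x512 float32, m along the optical axis (not along the pixel's ray), 0 where there is no reading.
- eyes.calibration(name): a dict with "camera_matrix" (3x3 intrinsics, pixels), "R" (3x3) and "t" (3): a world point X has camera coordinates R X + t; the wrist camera has in their place "hand_eye" (4x4, takes a point from camera to tool coordinates, whose origin is the TCP and whose axes are the flange's). Camera axes: x right, y down, z forward; pixel columns grow to the right and rows downward; lengths in m; the calibration is good to about 2 mm. A picture is of the moment at which its call begins: read the wrist's pose just before it. calibration takes no time and is no camera call.
- ticket.hand_in(): hands the job in; it is judged then, once.
Trained networks look in the newest picture that a camera, given by its name, has taken for a name from the list of things; names that differ only in an ending like _2 or _b are one class to them, and where a whole thing is asked for, a point or a joint stands for the part that bears it (a point fixed in the world has none). Each returns a list of dicts, best first, with "score" (0 to 1); they miss things now and then, are a little off and sometimes report something else, mostly with a low value. They report only what shows in the picture. A call takes as long as a camera call. They do not tell look-alikes from the thing itself.
- finder.find_in(camera, query): "pixel" ([column, row] in pixels, amid what is visible of it).
- finder.regions_of(camera, query): "mask" (384x512 bool, what is visible of it) and "pixel" ([column, row] in pixels, amid what is visible of it).
The state is a dict: "time": time; "joints": joint angles; "joint_velocities": joint speeds; "joint_torque": joint torques, N m; "position": TCP position; "tool_rot": TCP orientation; "contact_force": force on the tool from outside, world axes, zero at the start; "ft_torque": the same for the moment, N m; "gripper_width": opening from 0.0 (shut) to 1.0 (fully open); "grasp_force": force on a finger pad.
Only numpy, scipy, OpenCV 4.12 (cv2) and the standard library are available. Lean on these libraries where they do the work, as an engineer would, in place of code of your own. Each camera call takes 0.05 s, during which the arm holds its last target. There are 200 camera calls.

### The job

The bonding run is over, so sort what lies loose at the front of the bench into its holders: stack the two waffle packs in the square nest, the open one underneath and the lidded one on top of it as its cover, set the glass dish in the round nest, and lay the vacuum pen and the tweezers in the two free bays of the tool rest, one on each side of the brush that stays in the middle. Keep the open pack and the dish level, since the dies in them lie loose, and leave everything sitting fully down in its place.

Things in the scene. Friction and masses are not known exactly. Their poses are not given: they have to be found in the camera images.
- open_pack: Open waffle pack: flat square black chip tray without a lid, loose gold and grey dies in its pockets, 51 x 51 mm and 6 mm high (a 4 mm flange all round, the pocket grid 2 mm above it). Keep it level. Origin: centre of its underside; x and y along its sides, z up.
- lidded_pack: Waffle pack with a milky clear lid on a dark tray, 51 x 51 mm and 9 mm high, one solid piece. Origin: centre of its underside; x and y along its sides, z up.
- dish: Round open glass dish, 55 mm in diameter, 12 mm high, two dies lying in it; grip it across the outside from any side. Keep it level. Origin: centre of its underside, z up.
- vacuum_pen: White vacuum pick-up pen lying down, 130 mm long, body 13 mm wide and 13 mm high. Long axis along its y: thin black tip at y = -65 to -45 mm, straight body from y = -45 to +65 mm. Origin: centre of its underside (the body's middle is 10 mm to +y), z up.
- tweezers: Pale gold fine tweezers lying flat, 115 mm long, at most 13 mm wide, 8 mm high, rigid (they do not close). Long axis along y; grip across the middle. Origin: centre of the underside, z up.
- brush: Wooden-handled flux brush, 141 mm long, 9 mm thick, long axis along its y. It already lies in the middle bay of the tool rest and must stay in that bay. Origin: centre of its underside.
- pack_nest: Square nest, fixed: aluminium plate 88 x 88 x 5 mm; a raised black pad, where the packs sit, has its top 12 mm above the origin. Four black L-shaped corner guides (tops 31 mm above the origin, flared) leave a 60 mm square between them; each side is open for 38 mm in the middle, for the fingers. Sides along x and y. Origin: centre of the plate's underside, below the pad's centre; z up.
- dish_nest: Round nest, fixed: aluminium plate 90 x 78 x 5 mm; a round black pad, where the dish sits, has its top 12 mm above the origin. Two curved black cheeks on the +x and -x sides (inner radius 33 mm, tops 21 mm above the origin) leave it open for 45 mm on the +y and -y sides, for the fingers. Origin: centre of the plate's underside, below the pad's centre; z up.
- tool_rest: Tool rest, fixed: plate 152 x 86 mm with two black rails along x, at y = -34 and 34 mm, tops 25 mm above the origin; tools lie across both, along y, either way round. Steel pins 14 mm high on the rails make three bays 39 mm wide at x = -44, 0 (the brush), 44 mm. Between the rails are 61 mm for the fingers; opened wide they hit the next tool. Origin: centre of the underside, z up.
Mind the look-alikes: they are no part of the job. Leave any red look-alike of the pack_nest alone.

How it is judged:
At the end, for the whole second after the job is handed in: Both packs flat in the square nest, lidded on open, and the dish flat in the round nest, each within 10 mm of centre; pen and tweezers across both rails, one per outer bay (18 mm sideways, 22 mm lengthwise, 0.25 rad); brush still in the middle bay; all at rest (horizontal distance between each of open_pack, lidded_pack and pack_nest below 0.01 m and angle between each of open_pack, lidded_pack, dish's own z axis and vertical below 0.07 rad and z of open_pack in the frame of pack_nest between 0.01 and 0.015 m and z of lidded_pack in the frame of pack_nest between 0.016 and 0.021 m and horizontal distance between dish and dish_nest below 0.01 m and z of dish in the frame of dish_nest between 0.01 and 0.015 m and x of brush in the frame of tool_rest between -0.018 and 0.018 m and y of brush in the frame of tool_rest between -0.022 and 0.022 m and z of brush in the frame of tool_rest between 0.02 and 0.033 m and angle between the y axis of brush and the y axis of tool_rest, either way round below 0.25 rad and angle between brush's own z axis and vertical below 0.3 rad and ((x of vacuum_pen in the frame of tool_rest between 0.026 and 0.062 m and y of vacuum_pen in the frame of tool_rest between -0.022 and 0.022 m and z of vacuum_pen in the frame of tool_rest between 0.02 and 0.033 m and angle between the y axis of each of vacuum_pen, tweezers and the y axis of tool_rest, either way round below 0.25 rad and angle between each of vacuum_pen, tweezers's own z axis and vertical below 0.3 rad and x of tweezers in the frame of tool_rest between -0.062 and -0.026 m and y of tweezers in the frame of tool_rest between -0.022 and 0.022 m and z of tweezers in the frame of tool_rest between 0.02 and 0.033 m) or (x of vacuum_pen in the frame of tool_rest between -0.062 and -0.026 m and y of vacuum_pen in the frame of tool_rest between -0.022 and 0.022 m and z of vacuum_pen in the frame of tool_rest between 0.02 and 0.033 m and angle between the y axis of each of vacuum_pen, tweezers and the y axis of tool_rest, either way round below 0.25 rad and angle between each of vacuum_pen, tweezers's own z axis and vertical below 0.3 rad and x of tweezers in the frame of tool_rest between 0.026 and 0.062 m and y of tweezers in the frame of tool_rest between -0.022 and 0.022 m and z of tweezers in the frame of tool_rest between 0.02 and 0.033 m)) and linear speed of each of open_pack, lidded_pack, dish, vacuum_pen, tweezers below 0.02 m/s); the robot touches nothing.
It fails at once if the open pack is tipped by more than 0.45 rad and its dies spill (angle between open_pack's own z axis and vertical above 0.45 rad).
It fails at once if the dish is tipped by more than 0.45 rad and its dies spill (angle between dish's own z axis and vertical above 0.45 rad).
It also fails if it takes over 112 s, if anything falls off the work surface, if the arm or the gripper's body presses on something with over 40 N, if the wrist force passes 120 N, or if a joint passes its speed limit or range.

## Working session

There is one attempt and no reset: what is moved stays moved. The work goes in short steps, Python scripts to look and compute and a tool call to move; the robot and the scene stay as the last step left them, time stands still between calls to the robot, and variables do not carry over. Pictures are saved under pics/ and viewed, at most 18 in all, crops included, and the job is handed in when it is done.

Besides the shell and the picture viewer there is one more tool, called by a JSON object that holds its "name" and its "arguments", one argument or row to a line. arm_command: Moves the arm, as the interface text tells. Its arguments: {"type":"object","properties":{"plan":{"type":"array"},"fingers":{"type":"number"}},"required":["plan"]}

```bash
mkdir -p pics; cat > h.py <<'E'
import numpy as np, cv2
from station import sensors, eyes, ticket, finder
from scipy.spatial.transform import Rotation as Rot
def snap(n, name=None):
    s=sensors.sense(); im,d=eyes.read_camera(n)
    if name: cv2.imwrite('pics/'+name+'.png', im[:,:,::-1])
    return s,im,d
def cam(n,s=None):
    c=eyes.calibration(n); K=np.array(c['camera_matrix'])
    if n=='wrist':
        T=np.eye(4);T[:3,:3]=Rot.from_quat(s['tool_rot']).as_matrix();T[:3,3]=s['position']
        T=T@np.array(c['hand_eye'])
    else:
        T=np.eye(4);T[:3,:3]=c['R'];T[:3,3]=c['t'];T=np.linalg.inv(T)
    return K,T
def cloud(n,s,d):
    K,T=cam(n,s); v,u=np.mgrid[:d.shape[0],:d.shape[1]]
    P=np.stack([(u-K[0,2])/K[0,0]*d,(v-K[1,2])/K[1,1]*d,d],-1)
    P=P@T[:3,:3].T+T[:3,3]; P[d<=0]=np.nan
    return P
def proj(n,s,X):
    K,T=cam(n,s); p=(np.asarray(X)-T[:3,3])@T[:3,:3]; q=p@K.T
    return q[...,:2]/q[...,2:]
E
cat > a.py <<'E'
from h import *
for n in ['top','side']:
    s,im,d=snap(n,n+'0'); P=cloud(n,s,d)
    for q in ['open_pack','lidded_pack','dish','vacuum_pen','tweezers','brush','pack_nest','dish_nest','tool_rest']:
        for r in finder.regions_of(n,q)[:3]:
            m=r['mask']&np.isfinite(P[...,0]); X=P[m]
            if len(X)<5: continue
            c=np.median(X,0); (cx,cy),wh,a=cv2.minAreaRect((X[:,:2]*1000).astype(np.float32))
            print(n,q,round(r['score'],2),np.round(r['pixel']),m.sum(),'med',c.round(3),'rect',round(cx),round(cy),np.round(wh),round(a,1),'z95',np.percentile(X[:,2],95).round(3))
s=sensors.sense();print(s['time'],s['position'],s['tool_rot'],s['gripper_width'])
E
python3 a.py
```

```text
top open_pack 0.63 [135. 246.] 373 med [0.462 0.299 0.005] rect 464 298 [50. 48.] 72.8 z95 0.008
top lidded_pack 0.9 [359. 256.] 454 med [ 0.447 -0.254  0.009] rect 448 -257 [56. 54.] 65.7 z95 0.012
top dish 0.83 [254. 246.] 445 med [0.467 0.011 0.002] rect 466 10 [57. 57.] 0.7 z95 0.012
top vacuum_pen 0.49 [197. 263.] 219 med [0.43  0.153 0.012] rect 434 153 [ 14. 108.] 75.7 z95 0.015
top brush 0.51 [162. 203.] 100 med [0.569 0.246 0.034] rect 579 248 [99.  9.] 7.7 z95 0.036
top brush 0.39 [306. 278.] 23 med [ 0.387 -0.117  0.006] rect 388 -118 [ 7. 23.] 76.6 z95 0.011
top pack_nest 0.94 [309. 140.] 1150 med [ 0.737 -0.124  0.007] rect 740 -126 [94. 90.] 10.5 z95 0.03
top pack_nest 0.62 [255. 246.] 391 med [0.465 0.011 0.002] rect 464 10 [54. 52.] 0.4 z95 0.012
top dish_nest 0.69 [361. 203.] 1004 med [ 0.577 -0.256  0.006] rect 578 -257 [78. 88.] 79.2 z95 0.02
top tool_rest 0.91 [163. 196.] 1980 med [0.582 0.244 0.006] rect 582 250 [ 89. 156.] 5.7 z95 0.028
side lidded_pack 0.65 [178. 277.] 728 med [ 0.449 -0.264  0.007] rect 447 -249 [70. 63.] 65.8 z95 0.009
side vacuum_pen 0.45 [202. 187.] 203 med [0.43  0.147 0.008] rect 439 162 [ 45. 106.] 74.6 z95 0.012
side tweezers 0.63 [183. 240.] 246 med [ 0.431 -0.13   0.003] rect 429 -126 [ 25. 100.] 73.1 z95 0.007
side pack_nest 0.96 [343. 239.] 1267 med [ 0.74  -0.145  0.008] rect 742 -123 [ 96. 104.] 10.0 z95 0.028
side pack_nest 0.79 [262. 207.] 878 med [ 0.584 -0.006  0.008] rect 580 42 [ 93. 156.] 10.9 z95 0.029
side dish_nest 0.93 [258. 278.] 1544 med [ 0.578 -0.274  0.005] rect 580 -252 [98. 90.] 78.5 z95 0.02
side tool_rest 0.87 [261. 175.] 656 med [0.586 0.221 0.004] rect 583 278 [ 89. 228.] 3.4 z95 0.031
1.0 [0.21743138 0.53226103 0.23927077] [ 1.92705000e-01  9.81256734e-01 -6.72947996e-05 -4.74568966e-06] 0.9988626339861232
```

```bash
python3 - <<'E'
import cv2
a=cv2.imread('pics/top0.png')[100:320,80:420]; cv2.imwrite('pics/top0c.png',cv2.resize(a,(800,518),interpolation=cv2.INTER_CUBIC))
a=cv2.imread('pics/side0.png')[110:350,120:430]; cv2.imwrite('pics/side0c.png',cv2.resize(a,(775,600),interpolation=cv2.INTER_CUBIC))
E
```

```text
(no output)
```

View pics/top0c.png

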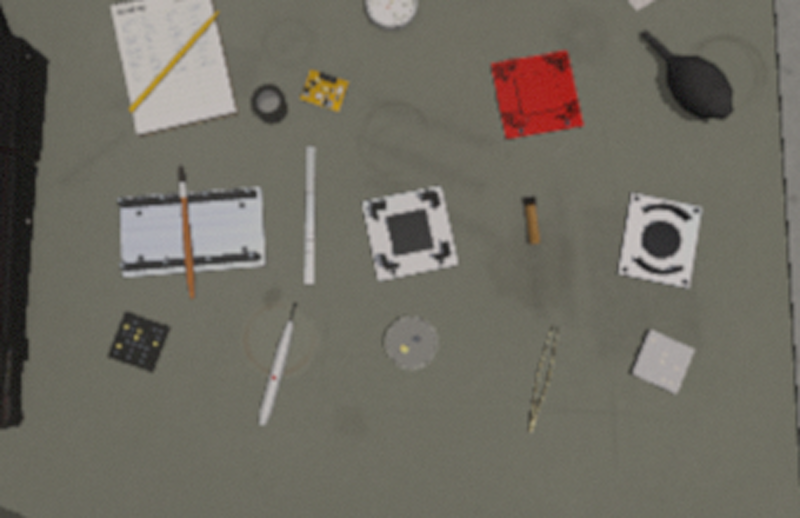

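View pics/side0c.png

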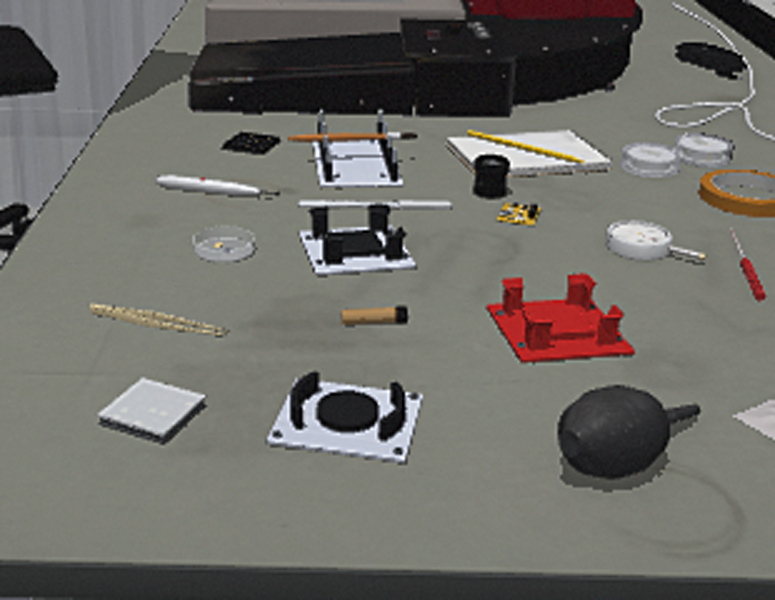

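The top crop shows the true grey-black pack nest at about (410,233) and the red look-alike at (537,95). The rest with the brush is at (190,230), and the dish nest at (660,240). The loose items lie in the front row: open pack (139,342), pen (278,360), dish (411,343), tweezers (543,380) and lidded pack (663,361). The side view agrees. Next is a wrist survey.

```bash
cat >> h.py <<'E'
def psi(s):
    y=Rot.from_quat(s['tool_rot']).as_matrix()[:,1]; return np.degrees(np.arctan2(y[1],y[0]))
def mv(x,y,z,ps=None,step=36.,s=None,near=True):
    """suggest rows; ps = desired heading (deg) of tool y, taken mod 180 near the radial direction"""
    s=s or sensors.sense(); p=np.array(s['position']); c=psi(s); g=np.array([x,y,z])
    if ps is None: ps=c
    az=np.degrees(np.arctan2(y,x)); 
    if near: ps=az+(ps-az+90)%180-90
    caz=np.degrees(np.arctan2(p[1],p[0])); dpsi=((ps-az)-((c-caz+180)%360-180))+az-caz
    D=np.linalg.norm(g-p)*1000; n=int(max(np.ceil(D/step),np.ceil(abs(dpsi)/6.5),1)); rows=[];a=c
    for i in range(n):
        yv=np.array([np.cos(np.radians(a)),np.sin(np.radians(a)),0]); xv=np.array([-yv[1],yv[0],0])*1.0
        Rm=np.stack([np.cross(yv,[0,0,-1]),yv,[0,0,-1]],1)
        l=Rm.T@(g-p)/n/0.04; rows.append([[round(float(v),3) for v in l],round(float(-dpsi/n/360),4)]); a+=dpsi/n
    print('n',n,'psi',round(c,1),'->',round(c+dpsi,1)); print(str(rows).replace(' ',''))
E
python3 - <<'E'
from h import *
print(np.round(eyes.calibration('wrist')['hand_eye'],3).tolist(), eyes.calibration('wrist')['camera_matrix'])
mv(0.50,0.25,0.36,27)
E
```

```text
[[0.0, -0.947, -0.32, 0.082], [1.0, 0.0, 0.0, 0.001], [-0.0, -0.32, 0.947, -0.135], [0.0, 0.0, 0.0, 1.0]] [[341.78400475   0.         257.20854364]
 [  0.         341.78400475 196.50706067]
 [  0.           0.           1.        ]]
n 12 psi 67.8 -> 27.0
[[[-0.767,-0.322,-0.252],0.0094],[[-0.785,-0.276,-0.252],0.0094],[[-0.8,-0.229,-0.252],0.0094],[[-0.812,-0.181,-0.252],0.0094],[[-0.821,-0.132,-0.252],0.0094],[[-0.828,-0.083,-0.252],0.0094],[[-0.831,-0.034,-0.252],0.0094],[[-0.832,0.015,-0.252],0.0094],[[-0.83,0.064,-0.252],0.0094],[[-0.824,0.113,-0.252],0.0094],[[-0.816,0.162,-0.252],0.0094],[[-0.805,0.21,-0.252],0.0094]]
```

{"name": "arm_command", "arguments": {
  "plan": [
    [[-0.767, -0.322, -0.252], 0.0094],
    [[-0.785, -0.276, -0.252], 0.0094],
    [[-0.8, -0.229, -0.252], 0.0094],
    [[-0.812, -0.181, -0.252], 0.0094],
    [[-0.821, -0.132, -0.252], 0.0094],
    [[-0.828, -0.083, -0.252], 0.0094],
    [[-0.831, -0.034, -0.252], 0.0094],
    [[-0.832, 0.015, -0.252], 0.0094],
    [[-0.83, 0.064, -0.252], 0.0094],
    [[-0.824, 0.113, -0.252], 0.0094],
    [[-0.816, 0.162, -0.252], 0.0094],
    [[-0.805, 0.21, -0.252], 0.0094]
  ]
}}

```text
time: 2.0
position: [0.5012, 0.2491, 0.361]
tool_rot: [0.522, 0.853, 0.0, 0.0]
contact_force: [-0.4, -0.6, -0.0]
gripper_width: 0.999
grasp_force: 0.0
```

```bash
cat > b.py <<'E'
from h import *
import sys
name=sys.argv[1]; qs=sys.argv[2].split(',')
s,im,d=snap('wrist',name); P=cloud('wrist',s,d)
np.savez('pics/'+name+'.npz',P=P,im=im)
print('t',s['time'],np.round(s['position'],4),'psi',round(psi(s),2),'table z',np.nanmedian(P[...,2][P[...,2]<.004]).round(4))
for q in qs:
    for r in finder.regions_of('wrist',q)[:2]:
        if r['score']<.3: continue
        m=cv2.erode(r['mask'].astype(np.uint8),np.ones((3,3)))>0
        m&=np.isfinite(P[...,0]); X=P[m]
        if len(X)<20: continue
        c=np.median(X,0); (cx,cy),wh,a=cv2.minAreaRect((X[:,:2]*1000).astype(np.float32))
        print(q,round(r['score'],2),np.round(r['pixel']),m.sum(),'med',c.round(4),'rect',round(cx,1),round(cy,1),np.round(wh,1),round(a,1),'z95',np.percentile(X[:,2],95).round(4))
E
python3 b.py w1 open_pack,vacuum_pen,tool_rest,brush,pack_nest
python3 - <<'E'
from h import *
mv(0.5,-0.02,0.36,0)
E
```

```text
t 2.0 [0.5012 0.2491 0.361 ] psi 27.01 table z 0.0
open_pack 0.79 [249.  99.] 1131 med [0.4672 0.2978 0.0042] rect 467.3 297.6 [45.9 47.4] 72.3 z95 0.0067
open_pack 0.5 [303. 171.] 263 med [0.5724 0.2464 0.0335] rect 579.6 246.6 [132.5   5.9] 6.5 z95 0.0351
vacuum_pen 0.57 [183. 177.] 363 med [0.4312 0.1551 0.0123] rect 436.3 153.4 [  9.  102.1] 75.8 z95 0.0143
tool_rest 0.6 [305. 167.] 5077 med [0.5838 0.258  0.0057] rect 583.2 246.6 [ 82.4 149. ] 4.6 z95 0.0259
tool_rest 0.46 [301. 172.] 268 med [0.5704 0.2459 0.0335] rect 580.3 246.6 [131.1   5.8] 6.6 z95 0.0351
brush 0.67 [253.  99.] 1168 med [0.4668 0.2984 0.0042] rect 467.4 298.1 [47.5 47.5] 71.4 z95 0.0067
pack_nest 0.79 [279. 368.] 503 med [ 0.7156 -0.0975  0.0058] rect 736.0 -105.2 [85.6 45.1] 13.3 z95 0.0248
pack_nest 0.67 [237. 289.] 2222 med [0.5835 0.0179 0.0071] rect 585.2 15.0 [83.6 84.6] 11.4 z95 0.0283
n 8 psi 27.3 -> -0.0
[[[-0.754,-0.387,0.0],0.0095],[[-0.775,-0.342,0.0],0.0095],[[-0.794,-0.295,0.0],0.0095],[[-0.81,-0.247,0.0],0.0095],[[-0.824,-0.199,0.0],0.0095],[[-0.834,-0.149,0.0],0.0095],[[-0.841,-0.1,0.0],0.0095],[[-0.846,-0.049,0.0],0.0095]]
```

View pics/w1.png

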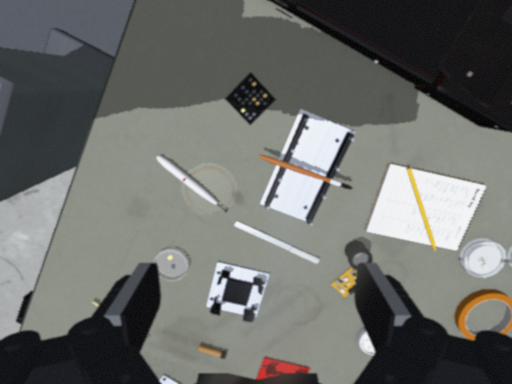

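The wrist view shows the rest at about (305,167) and the open pack at (249,99). The pen is at (190,182) with its tip toward the rest, and the pack nest is at (238,289). Everything agrees with the numbers.

{"name": "arm_command", "arguments": {
  "plan": [
    [[-0.754, -0.387, 0.0], 0.0095],
    [[-0.775, -0.342, 0.0], 0.0095],
    [[-0.794, -0.295, 0.0], 0.0095],
    [[-0.81, -0.247, 0.0], 0.0095],
    [[-0.824, -0.199, 0.0], 0.0095],
    [[-0.834, -0.149, 0.0], 0.0095],
    [[-0.841, -0.1, 0.0], 0.0095],
    [[-0.846, -0.049, 0.0], 0.0095]
  ]
}}

```text
time: 2.97
position: [0.4995, -0.0212, 0.3603]
tool_rot: [0.709, 0.706, 0.0, -0.0]
contact_force: [1.1, -0.7, -0.7]
gripper_width: 1.0
grasp_force: 0.0
```

```bash
python3 b.py w2 dish,tweezers,pack_nest,vacuum_pen
python3 - <<'E'
from h import *
mv(0.5,-0.25,0.36,-27)
E
```

```text
t 2.9667 [ 0.4995 -0.0212  0.3603] psi -0.23 table z -0.0001
dish 0.78 [234. 121.] 1152 med [0.4677 0.0098 0.0021] rect 468.0 9.9 [52.2 51.8] 4.0 z95 0.0058
pack_nest 0.88 [314. 118.] 3772 med [0.5839 0.0153 0.0063] rect 584.5 12.8 [86.7 86.8] 12.3 z95 0.0299
pack_nest 0.74 [415. 208.] 2980 med [ 0.7398 -0.1237  0.0069] rect 741.6 -127.7 [86.2 90.4] 10.9 z95 0.0289
vacuum_pen 0.59 [207.   9.] 564 med [0.4408 0.1492 0.0121] rect 439.9 150.8 [12.5 99.9] 76.5 z95 0.0143
n 7 psi -0.1 -> -27.0
[[[-0.823,0.001,0.001],0.0107],[[-0.821,0.056,0.001],0.0107],[[-0.816,0.111,0.001],0.0107],[[-0.806,0.166,0.001],0.0107],[[-0.793,0.22,0.001],0.0107],[[-0.777,0.272,0.001],0.0107],[[-0.757,0.324,0.001],0.0107]]
```

{"name": "arm_command", "arguments": {
  "plan": [
    [[-0.823, 0.001, 0.001], 0.0107],
    [[-0.821, 0.056, 0.001], 0.0107],
    [[-0.816, 0.111, 0.001], 0.0107],
    [[-0.806, 0.166, 0.001], 0.0107],
    [[-0.793, 0.22, 0.001], 0.0107],
    [[-0.777, 0.272, 0.001], 0.0107],
    [[-0.757, 0.324, 0.001], 0.0107]
  ]
}}

```text
time: 3.8
position: [0.5, -0.251, 0.3599]
tool_rot: [0.853, 0.521, 0.0, -0.0]
contact_force: [1.1, 0.2, 0.1]
gripper_width: 1.0
grasp_force: 0.0
```

```bash
python3 b.py w3 lidded_pack,tweezers,dish_nest
python3 - <<'E'
from h import *
# pad/plate-based fits from depth
for f,c,zlo,zhi,rad in [('w2',(.584,.013),.010,.0145,.04),('w3',(.579,-.256),.010,.0145,.031),('w2',(.584,.013),.003,.0065,.065),('w3',(.579,-.256),.003,.0065,.062)]:
    P=np.load(f'pics/{f}.npz')['P']; m=(np.hypot(P[...,0]-c[0],P[...,1]-c[1])<rad)&(P[...,2]>zlo)&(P[...,2]<zhi)
    X=P[m]; r=cv2.minAreaRect((X[:,:2]*1000).astype(np.float32)); print(f,len(X),X.mean(0).round(4),np.round(r[0],1),np.round(r[1],1),round(r[2],1))
E
```

```text
t 3.8 [ 0.5    -0.251   0.3599] psi -27.15 table z -0.0013
lidded_pack 0.85 [230. 160.] 1170 med [ 0.4509 -0.2556  0.0087] rect 450.8 -256.5 [51.4 50. ] 66.1 z95 0.0103
dish_nest 0.88 [310. 120.] 3235 med [ 0.5805 -0.2564  0.0059] rect 579.7 -258.4 [74.8 86.7] 79.3 z95 0.0209
w2 1027 [0.5852 0.0131 0.0123] [583.5  14.3] [64.5 64.5] 11.4
w3 702 [ 0.5801 -0.2585  0.0122] [ 580.  -258.7] [41.  40.4] 40.8
w2 2170 [0.5827 0.016  0.0052] [576.5  21.3] [101.8 108.5] 12.3
w3 2259 [ 0.5794 -0.2569  0.0051] [ 577.8 -254.3] [ 86.1 102.1] 78.9
```

View pics/w3.png

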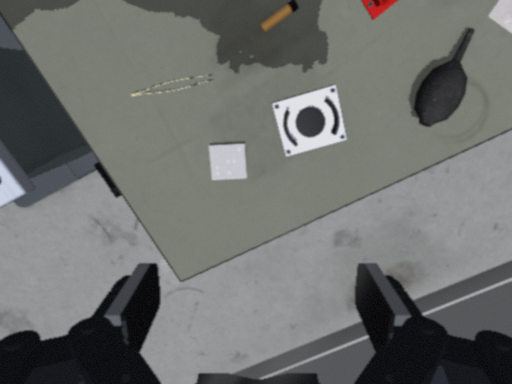

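The view shows the lidded pack at (229,161), the tweezers at (170,86), and the dish nest at (310,120) with its cheeks left and right. The dish goes first. On the way I'll close the fingers to 51 mm to measure the tip height with the wrist camera.

```bash
cat > tip.py <<'E'
from h import *
f=np.load('pics/'+__import__('sys').argv[1]+'.npz'); s=sensors.sense(); P=f['P']
Q=(P-np.array(s['position']))@Rot.from_quat(s['tool_rot']).as_matrix()
m=(np.abs(Q[...,0])<.03)&(np.abs(Q[...,1])<.065)&(Q[...,2]<.06)&(Q[...,2]>-.05)
X=Q[m]; print(s['gripper_width'],len(X),'zmax',np.percentile(X[:,2],[50,90,97,99.5]).round(4),'y inner',np.abs(X[X[:,2]>-.015][:,1]).min().round(4),'y',np.percentile(np.abs(X[:,1]),[2,98]).round(4))
E
python3 tip.py w3
python3 - <<'E'
from h import *
mv(0.468,0.010,0.16,79.3,step=30)
E
```

```text
0.9994410909264269 7617 zmax [-0.0311 -0.014  -0.0094 -0.0066] y inner 0.041 y [0.0412 0.0584]
n 17 psi -27.0 -> 79.3
[[[0.319,-0.216,0.294],-0.0174],[[0.341,-0.18,0.294],-0.0174],[[0.359,-0.142,0.294],-0.0174],[[0.372,-0.102,0.294],-0.0174],[[0.381,-0.06,0.294],-0.0174],[[0.385,-0.019,0.294],-0.0174],[[0.385,0.023,0.294],-0.0174],[[0.38,0.065,0.294],-0.0174],[[0.371,0.106,0.294],-0.0174],[[0.357,0.146,0.294],-0.0174],[[0.339,0.184,0.294],-0.0174],[[0.317,0.22,0.294],-0.0174],[[0.291,0.253,0.294],-0.0174],[[0.262,0.283,0.294],-0.0174],[[0.229,0.31,0.294],-0.0174],[[0.194,0.333,0.294],-0.0174],[[0.157,0.352,0.294],-0.0174]]
```

{"name": "arm_command", "arguments": {
  "plan": [
    [[0.319, -0.216, 0.294], -0.0174],
    [[0.341, -0.18, 0.294], -0.0174],
    [[0.359, -0.142, 0.294], -0.0174],
    [[0.372, -0.102, 0.294], -0.0174],
    [[0.381, -0.06, 0.294], -0.0174],
    [[0.385, -0.019, 0.294], -0.0174],
    [[0.385, 0.023, 0.294], -0.0174],
    [[0.38, 0.065, 0.294], -0.0174],
    [[0.371, 0.106, 0.294], -0.0174],
    [[0.357, 0.146, 0.294], -0.0174],
    [[0.339, 0.184, 0.294], -0.0174],
    [[0.317, 0.22, 0.294], -0.0174]
  ],
  "fingers": 0.2
}}

```text
time: 5.0
position: [0.4769, -0.0644, 0.2187]
tool_rot: [0.354, 0.935, 0.0, 0.0]
contact_force: [0.9, 0.1, 0.0]
gripper_width: 0.599
grasp_force: 0.0
```

{"name": "arm_command", "arguments": {
  "plan": [
    [[0.291, 0.253, 0.294], -0.0174],
    [[0.262, 0.283, 0.294], -0.0174],
    [[0.229, 0.31, 0.294], -0.0174],
    [[0.194, 0.333, 0.294], -0.0174],
    [[0.157, 0.352, 0.294], -0.0174]
  ]
}}

```text
time: 5.42
position: [0.4672, 0.012, 0.1599]
tool_rot: [0.088, 0.996, 0.001, 0.0]
contact_force: [0.2, -0.9, 0.1]
gripper_width: 0.604
grasp_force: 0.0
```

```bash
python3 b.py w4 dish,open_pack; python3 tip.py w4
python3 - <<'E'
from h import *
mv(0.468,0.010,0.013,79.3,step=30)
E
```

```text
t 5.4167 [0.4672 0.012  0.1599] psi 79.9 table z 0.0003
dish 0.94 [253. 184.] 2877 med [0.4686 0.0102 0.0023] rect 467.2 10.9 [51.9 54. ] 60.5 z95 0.0105
0.6022418479380237 11346 zmax [-0.0404 -0.0104 -0.0027  0.002 ] y inner 0.0243 y [0.0245 0.0556]
n 5 psi 79.6 -> 79.3
[[[-0.006,-0.007,0.734],0.0002],[[-0.006,-0.007,0.734],0.0002],[[-0.006,-0.007,0.734],0.0002],[[-0.006,-0.007,0.734],0.0002],[[-0.006,-0.007,0.734],0.0002]]
```

View pics/w4.png

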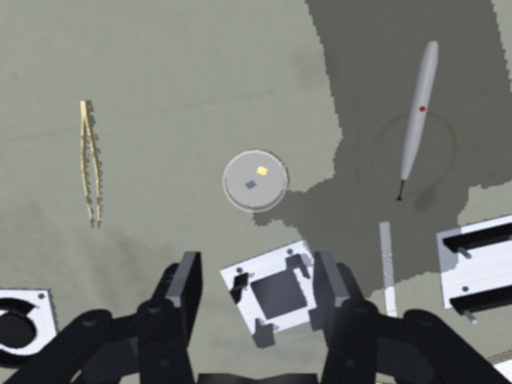

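The dish is at (255,181), centred between the fingers. With 51 mm between the pads, the tips sit about 3 mm ahead of the TCP. I'll open and descend, then grip and lift.

{"name": "arm_command", "arguments": {
  "plan": [
    [[0, 0, 0], 0],
    [[0, -0.03, 0.3], 0],
    [[0, 0, 0.7], 0],
    [[0, 0, 0.9], 0],
    [[0, 0, 0.9], 0],
    [[0, 0, 0.7], 0],
    [[0, 0, 0.35], 0],
    [[0, 0, 0.0], 0]
  ],
  "fingers": 1
}}

```text
time: 6.23
position: [0.4666, 0.0078, 0.0041]
tool_rot: [0.093, 0.996, -0.0, -0.001]
contact_force: [0.1, 1.2, 0.4]
gripper_width: 0.996
grasp_force: 0.0
```

{"name": "arm_command", "arguments": {
  "plan": [
    [[0, 0, 0], 0],
    [[0, 0, 0], 0],
    [[0, 0, 0], 0],
    [[0, 0, 0], 0],
    [[0, 0, 0], 0],
    [[0, 0, 0], 0],
    [[0, 0, 0], 0],
    [[0, 0, 0], 0],
    [[0, 0, 0], 0]
  ],
  "fingers": -1
}}

```text
time: 6.98
position: [0.4681, 0.0078, 0.008]
tool_rot: [0.093, 0.996, 0.0, 0.001]
contact_force: [-2.7, 0.5, 22.9]
gripper_width: 0.61
grasp_force: 58.6
```

```bash
python3 - <<'E'
from h import *
s=sensors.sense(); mv(*s['position'][:2],0.1,s=s)
t=dict(s); t['position']=[*s['position'][:2],.1]; mv(0.580,-0.2585,0.1,-100.7,step=28,s=t,near=False);mv(0.580,-0.2585,0.1,79.3,step=28,s=t,near=False)
print(s['joints'])
E
```

```text
n 3 psi 79.3 -> 79.3
[[[0.0,0.0,-0.767],-0.0],[[0.0,0.0,-0.767],-0.0],[[0.0,0.0,-0.767],-0.0]]
n 28 psi 79.3 -> -100.7
[[[-0.142,-0.215,0.0],0.0179],[[-0.165,-0.198,0.0],0.0179],[[-0.187,-0.178,0.0],0.0179],[[-0.205,-0.156,0.0],0.0179],[[-0.222,-0.132,0.0],0.0179],[[-0.235,-0.106,0.0],0.0179],[[-0.245,-0.079,0.0],0.0179],[[-0.253,-0.052,0.0],0.0179],[[-0.257,-0.023,0.0],0.0179],[[-0.258,0.006,0.0],0.0179],[[-0.256,0.035,0.0],0.0179],[[-0.25,0.063,0.0],0.0179],[[-0.241,0.091,0.0],0.0179],[[-0.23,0.117,0.0],0.0179],[[-0.215,0.142,0.0],0.0179],[[-0.198,0.165,0.0],0.0179],[[-0.178,0.187,0.0],0.0179],[[-0.156,0.205,0.0],0.0179],[[-0.132,0.222,0.0],0.0179],[[-0.106,0.235,0.0],0.0179],[[-0.079,0.245,0.0],0.0179],[[-0.051,0.253,0.0],0.0179],[[-0.023,0.257,0.0],0.0179],[[0.006,0.258,0.0],0.0179],[[0.035,0.256,0.0],0.0179],[[0.063,0.25,0.0],0.0179],[[0.091,0.241,0.0],0.0179],[[0.117,0.23,0.0],0.0179]]
n 11 psi 79.3 -> 79.3
[[[-0.362,-0.548,0.0],0.0],[[-0.362,-0.548,0.0],0.0],[[-0.362,-0.548,0.0],0.0],[[-0.362,-0.548,0.0],0.0],[[-0.362,-0.548,0.0],0.0],[[-0.362,-0.548,0.0],0.0],[[-0.362,-0.548,0.0],0.0],[[-0.362,-0.548,0.0],0.0],[[-0.362,-0.548,0.0],0.0],[[-0.362,-0.548,0.0],0.0],[[-0.362,-0.548,0.0],0.0]]
[-0.07240903  0.9922875  -0.02307537  2.04494918  0.190045    0.10376088
  1.11028401]
```

Gripped at 55 mm. The tips touched the table at TCP z of about 8 mm, so I'll use about 9.5 mm for the packs. Lifting and carrying the dish.

{"name": "arm_command", "arguments": {
  "plan": [
    [[0, 0, -0.3], 0],
    [[0, 0, -0.6], 0],
    [[0, 0, -0.7], 0],
    [[0, 0, -0.7], 0],
    [[-0.1, -0.15, 0], 0],
    [[-0.25, -0.37, 0], 0],
    [[-0.36, -0.55, 0], 0],
    [[-0.36, -0.55, 0], 0],
    [[-0.36, -0.55, 0], 0],
    [[-0.36, -0.55, 0], 0],
    [[-0.36, -0.55, 0], 0],
    [[-0.36, -0.55, 0], 0]
  ]
}}

```text
time: 7.98
position: [0.5381, -0.1625, 0.0992]
tool_rot: [0.093, 0.996, -0.0, 0.001]
contact_force: [0.7, 1.3, -1.6]
gripper_width: 0.607
grasp_force: 63.8
```

{"name": "arm_command", "arguments": {
  "plan": [
    [[-0.36, -0.55, 0], 0],
    [[-0.36, -0.55, 0], 0],
    [[-0.36, -0.55, 0], 0],
    [[-0.25, -0.37, 0], 0],
    [[-0.12, -0.2, 0], 0],
    [[0, 0, 0], 0],
    [[0, 0, 0], 0]
  ]
}}

```text
time: 8.57
position: [0.5781, -0.2587, 0.0987]
tool_rot: [0.093, 0.996, -0.0, 0.0]
contact_force: [-0.1, 1.8, 0.3]
gripper_width: 0.607
grasp_force: 63.8
```

```bash
python3 b.py w5 dish,dish_nest
python3 - <<'E'
from h import *
mv(0.580,-0.2585,0.021,79.3,step=22)
E
```

```text
t 8.5667 [ 0.5781 -0.2587  0.0987] psi 79.3 table z 0.0001
dish 0.74 [256. 268.] 10880 med [ 0.5792 -0.2583  0.0928] rect 576.6 -257.9 [52.1 55. ] 81.7 z95 0.1024
dish_nest 0.89 [258. 179.] 8044 med [ 0.5594 -0.2541  0.0057] rect 567.7 -256.2 [77.5 66. ] 79.5 z95 0.0207
n 28 psi 79.4 -> -100.7
[[[-0.002,-0.0,0.069],0.0179],[[-0.002,-0.0,0.069],0.0179],[[-0.002,0.0,0.069],0.0179],[[-0.002,0.0,0.069],0.0179],[[-0.002,0.0,0.069],0.0179],[[-0.002,0.001,0.069],0.0179],[[-0.001,0.001,0.069],0.0179],[[-0.001,0.001,0.069],0.0179],[[-0.001,0.001,0.069],0.0179],[[-0.001,0.001,0.069],0.0179],[[-0.001,0.001,0.069],0.0179],[[-0.001,0.001,0.069],0.0179],[[-0.001,0.002,0.069],0.0179],[[-0.0,0.002,0.069],0.0179],[[-0.0,0.002,0.069],0.0179],[[-0.0,0.002,0.069],0.0179],[[0.0,0.002,0.069],0.0179],[[0.0,0.002,0.069],0.0179],[[0.0,0.002,0.069],0.0179],[[0.001,0.002,0.069],0.0179],[[0.001,0.001,0.069],0.0179],[[0.001,0.001,0.069],0.0179],[[0.001,0.001,0.069],0.0179],[[0.001,0.001,0.069],0.0179],[[0.001,0.001,0.069],0.0179],[[0.001,0.001,0.069],0.0179],[[0.002,0.001,0.069],0.0179],[[0.002,0.0,0.069],0.0179]]
```

View pics/w5.png

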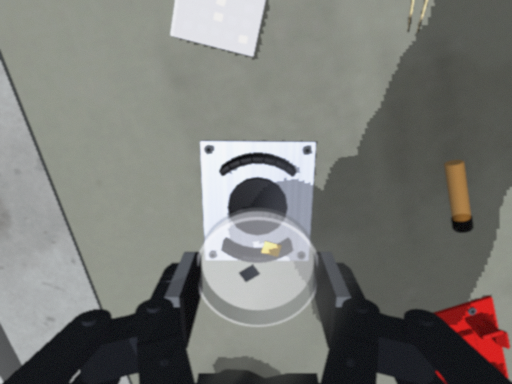

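The dish hangs level at (257,268), with the nest aligned below it at (258,190). Lowering 78 mm, then releasing.

{"name": "arm_command", "arguments": {
  "plan": [
    [[-0.05, 0, 0.2], 0],
    [[0, 0, 0.4], 0],
    [[0, 0, 0.45], 0],
    [[0, 0, 0.4], 0],
    [[0, 0, 0.25], 0],
    [[0, 0, 0.15], 0],
    [[0, 0, 0.1], 0],
    [[0, 0, 0], 0]
  ]
}}

```text
time: 9.38
position: [0.5804, -0.259, 0.0205]
tool_rot: [0.093, 0.996, -0.0, 0.0]
contact_force: [1.0, -0.1, 0.1]
gripper_width: 0.606
grasp_force: 63.8
```

{"name": "arm_command", "arguments": {
  "plan": [
    [[0, 0, 0], 0],
    [[0, 0, 0], 0],
    [[0, 0, 0], 0],
    [[0, 0, 0], 0],
    [[0, 0, 0], 0],
    [[0, 0, -0.2], 0],
    [[0, 0, -0.5], 0],
    [[0, 0, -0.8], 0],
    [[0, 0, -0.8], 0],
    [[0, 0, -0.8], 0]
  ],
  "fingers": 1
}}

```text
time: 10.22
position: [0.5801, -0.2591, 0.1462]
tool_rot: [0.093, 0.996, -0.0, 0.0]
contact_force: [-0.1, -0.5, 0.2]
gripper_width: 1.004
grasp_force: 0.0
```

```bash
python3 b.py w6 dish,lidded_pack,tweezers
python3 - <<'E'
from h import *
mv(0.465,0.270,0.17,-18,step=34)
E
```

```text
t 10.2167 [ 0.5801 -0.2591  0.1462] psi 79.34 table z 0.0001
dish 0.84 [254. 188.] 3401 med [ 0.5808 -0.2585  0.0142] rect 579.2 -257.9 [52.1 53.9] 56.9 z95 0.022
lidded_pack 0.62 [230.  23.] 3403 med [ 0.4573 -0.2574  0.0088] rect 455.4 -258.5 [49.8 38. ] 66.7 z95 0.01
n 16 psi 79.3 -> -18.0
[[[0.33,0.779,-0.039],0.0169],[[0.411,0.74,-0.039],0.0169],[[0.487,0.692,-0.039],0.0169],[[0.558,0.637,-0.039],0.0169],[[0.622,0.574,-0.039],0.0169],[[0.68,0.505,-0.039],0.0169],[[0.729,0.43,-0.039],0.0169],[[0.771,0.35,-0.039],0.0169],[[0.803,0.267,-0.039],0.0169],[[0.827,0.18,-0.039],0.0169],[[0.842,0.091,-0.039],0.0169],[[0.847,0.002,-0.039],0.0169],[[0.842,-0.088,-0.039],0.0169],[[0.828,-0.177,-0.039],0.0169],[[0.804,-0.264,-0.039],0.0169],[[0.772,-0.347,-0.039],0.0169]]
```

The dish sits at the nest centre. Next is the open pack.

{"name": "arm_command", "arguments": {
  "plan": [
    [[0.33, 0.779, -0.039], 0.0169],
    [[0.411, 0.74, -0.039], 0.0169],
    [[0.487, 0.692, -0.039], 0.0169],
    [[0.558, 0.637, -0.039], 0.0169],
    [[0.622, 0.574, -0.039], 0.0169],
    [[0.68, 0.505, -0.039], 0.0169],
    [[0.729, 0.43, -0.039], 0.0169],
    [[0.771, 0.35, -0.039], 0.0169],
    [[0.803, 0.267, -0.039], 0.0169],
    [[0.827, 0.18, -0.039], 0.0169],
    [[0.842, 0.091, -0.039], 0.0169],
    [[0.847, 0.002, -0.039], 0.0169]
  ]
}}

```text
time: 11.42
position: [0.4928, 0.1393, 0.1623]
tool_rot: [0.669, 0.743, -0.001, -0.0]
contact_force: [0.3, 0.7, -0.3]
gripper_width: 0.999
grasp_force: 0.0
```

{"name": "arm_command", "arguments": {
  "plan": [
    [[0.842, -0.088, -0.039], 0.0169],
    [[0.828, -0.177, -0.039], 0.0169],
    [[0.804, -0.264, -0.039], 0.0169],
    [[0.772, -0.347, -0.039], 0.0169],
    [[0.65, -0.2, 0], 0],
    [[0, 0, 0], 0]
  ]
}}

```text
time: 11.92
position: [0.4633, 0.3029, 0.1678]
tool_rot: [0.807, 0.59, -0.0, -0.001]
contact_force: [-0.8, 0.9, -0.7]
gripper_width: 0.997
grasp_force: 0.0
```

```bash
python3 b.py w7 open_pack,pack_nest
python3 - <<'E'
from h import *
P=np.load('pics/w7.npz')['P']; m=(np.hypot(P[...,0]-.467,P[...,1]-.298)<.045)&(P[...,2]>.002)&(P[...,2]<.01)
r=cv2.minAreaRect((P[m][:,:2]*1000).astype(np.float32)); print(r)
mv(r[0][0]/1000,r[0][1]/1000,0.0095,-18,step=30)
E
```

```text
t 11.9167 [0.4633 0.3029 0.1678] psi -17.66 table z 0.0001
open_pack 0.7 [262. 179.] 2679 med [0.4668 0.2984 0.0043] rect 466.5 297.9 [49.4 48.2] 71.1 z95 0.0065
((468.6604309082031, 298.7294616699219), (78.82181549072266, 70.04254150390625), 32.75162124633789)
n 6 psi -18.0 -> -18.0
[[[0.013,0.012,0.662],-0.0],[[0.013,0.012,0.662],-0.0],[[0.013,0.012,0.662],-0.0],[[0.013,0.012,0.662],-0.0],[[0.013,0.012,0.662],-0.0],[[0.013,0.012,0.662],-0.0]]
```

View pics/w7.png

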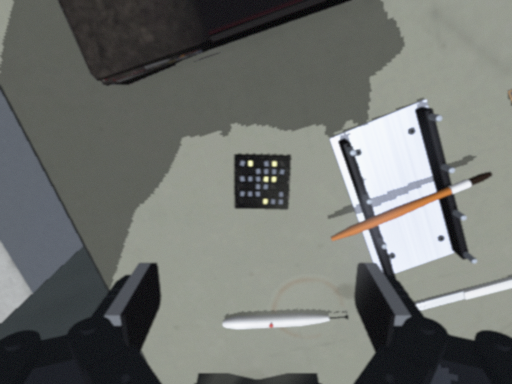

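The open pack sits square between the fingers at (262,181), clear of the rest. I'll descend and grip.

{"name": "arm_command", "arguments": {
  "plan": [
    [[0.045, 0.03, 0.4], 0.0025],
    [[0, 0, 0.8], 0],
    [[0, 0, 0.9], 0],
    [[0, 0, 0.8], 0],
    [[0, 0, 0.6], 0],
    [[0, 0, 0.3], 0],
    [[0, 0, 0.17], 0],
    [[0, 0, 0], 0]
  ]
}}

```text
time: 12.73
position: [0.4671, 0.2979, 0.0098]
tool_rot: [0.814, 0.581, -0.001, 0.0]
contact_force: [0.1, -0.5, -0.1]
gripper_width: 1.0
grasp_force: 0.0
```

{"name": "arm_command", "arguments": {
  "plan": [
    [[0, 0, 0], 0],
    [[0, 0, 0], 0],
    [[0, 0, 0], 0],
    [[0, 0, 0], 0],
    [[0, 0, 0], 0],
    [[0, 0, 0], 0],
    [[0, 0, 0], 0],
    [[0, 0, 0], 0],
    [[0, 0, 0], 0]
  ],
  "fingers": -1
}}

```text
time: 13.48
position: [0.4696, 0.3, 0.0138]
tool_rot: [0.814, 0.581, 0.004, 0.0]
contact_force: [-0.7, 0.1, 54.7]
gripper_width: 0.002
grasp_force: 27.0
```

```bash
python3 - <<'E'
from h import *
s=sensors.sense(); t=dict(s); t['position']=[*s['position'][:2],.11]; print(s['position'],psi(s)); mv(0.5845,0.0135,0.11,12,step=30,s=t)
E
```

```text
[0.46964704 0.30002453 0.01378919] -18.915588734618677
n 11 psi -18.9 -> 12.0
[[[-0.531,0.458,0.0],-0.0078],[[-0.553,0.431,0.0],-0.0078],[[-0.574,0.404,0.0],-0.0078],[[-0.593,0.375,0.0],-0.0078],[[-0.611,0.346,0.0],-0.0078],[[-0.627,0.315,0.0],-0.0078],[[-0.641,0.284,0.0],-0.0078],[[-0.655,0.252,0.0],-0.0078],[[-0.666,0.22,0.0],-0.0078],[[-0.676,0.187,0.0],-0.0078],[[-0.685,0.154,0.0],-0.0078]]
```

It missed: the fingers closed over the top of the 4 mm flange, so the tips must go lower. I'll lift, open and look again.

{"name": "arm_command", "arguments": {
  "plan": [
    [[0, 0, -0.1], 0],
    [[0, 0, -0.3], 0],
    [[0, 0, -0.7], 0],
    [[0, 0, -0.8], 0],
    [[0, 0, -0.8], 0],
    [[0, 0, -0.8], 0],
    [[0, 0, 0], 0],
    [[0, 0, 0], 0]
  ]
}}

```text
time: 14.15
position: [0.4673, 0.2991, 0.1523]
tool_rot: [0.814, 0.581, 0.001, -0.0]
contact_force: [-0.4, -0.8, -0.1]
gripper_width: -0.0
grasp_force: 0.0
```

{"name": "arm_command", "arguments": {
  "plan": [
    [[0, 0, 0], 0],
    [[0, 0, 0], 0],
    [[0, 0, 0], 0],
    [[0, 0, 0], 0],
    [[0, 0, 0], 0],
    [[0, 0, 0], 0],
    [[0, 0, 0], 0],
    [[0, 0, 0], 0]
  ],
  "fingers": 1
}}

```text
time: 14.82
position: [0.4669, 0.2986, 0.1501]
tool_rot: [0.814, 0.581, -0.0, 0.0]
contact_force: [-1.3, -0.4, 0.6]
gripper_width: 1.0
grasp_force: 0.0
```

```bash
python3 b.py w8 open_pack; python3 - <<'E'
from h import *
s=sensors.sense(); print(s['position'],psi(s),s['gripper_width'])
E
```

```text
t 14.8167 [0.4669 0.2986 0.1501] psi -18.91 table z 0.0001
open_pack 0.76 [259. 182.] 3183 med [0.4668 0.2993 0.0043] rect 466.5 298.2 [49.4 49.1] 71.0 z95 0.0065
open_pack 0.4 [273. 328.] 1147 med [0.4358 0.1553 0.0112] rect 436.3 153.5 [ 10.7 106. ] 76.3 z95 0.0135
[0.46695707 0.2986623  0.15019506] -18.909110429521803 1.0020816586284378
```

View pics/w8.png

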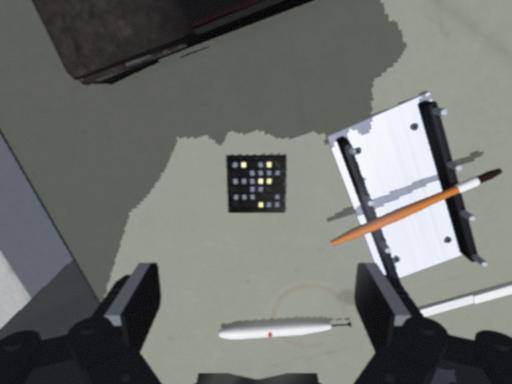

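The pack is undisturbed at (257,183) and still has its dies. I'll go down to TCP z = 5.5 mm this time.

{"name": "arm_command", "arguments": {
  "plan": [
    [[0, 0, 0.4], 0],
    [[0, 0, 0.8], 0],
    [[0, 0, 0.9], 0],
    [[0, 0, 0.8], 0],
    [[0, 0, 0.4], 0],
    [[0, 0, 0.2], 0],
    [[0, 0, 0.115], 0],
    [[0, 0, 0], 0],
    [[0, 0, 0], 0]
  ]
}}

```text
time: 15.67
position: [0.4674, 0.2989, 0.0066]
tool_rot: [0.814, 0.581, 0.001, 0.0]
contact_force: [-0.5, 0.5, -0.0]
gripper_width: 1.003
grasp_force: 0.0
```

{"name": "arm_command", "arguments": {
  "plan": [
    [[0, 0, 0], 0],
    [[0, 0, 0], 0],
    [[0, 0, 0], 0],
    [[0, 0, 0], 0],
    [[0, 0, 0], 0],
    [[0, 0, 0], 0],
    [[0, 0, 0], 0],
    [[0, 0, 0], 0]
  ],
  "fingers": -1
}}

```text
time: 16.33
position: [0.4672, 0.2989, 0.0067]
tool_rot: [0.814, 0.581, 0.001, -0.0]
contact_force: [-3.4, -1.2, 18.3]
gripper_width: 0.56
grasp_force: 58.5
```

Gripped at the pack's width. Lifting and carrying it to the nest.

{"name": "arm_command", "arguments": {
  "plan": [
    [[0, 0, -0.2], 0],
    [[0, 0, -0.5], 0],
    [[0, 0, -0.7], 0],
    [[0, 0, -0.7], 0],
    [[0, 0, -0.5], 0],
    [[-0.27, 0.23, 0], 0],
    [[-0.531, 0.458, 0], -0.0078],
    [[-0.553, 0.431, 0], -0.0078],
    [[-0.574, 0.404, 0], -0.0078],
    [[-0.593, 0.375, 0], -0.0078],
    [[-0.611, 0.346, 0], -0.0078],
    [[-0.627, 0.315, 0], -0.0078]
  ]
}}

```text
time: 17.33
position: [0.5352, 0.1278, 0.1101]
tool_rot: [0.719, 0.695, 0.0, 0.0]
contact_force: [0.4, -0.7, 0.3]
gripper_width: 0.559
grasp_force: 61.7
```

{"name": "arm_command", "arguments": {
  "plan": [
    [[-0.641, 0.284, 0], -0.0078],
    [[-0.655, 0.252, 0], -0.0078],
    [[-0.666, 0.22, 0], -0.0078],
    [[-0.676, 0.187, 0], -0.0078],
    [[-0.33, 0.06, 0], -0.0078],
    [[0, 0, 0], 0],
    [[0, 0, 0], 0]
  ]
}}

```text
time: 17.92
position: [0.581, 0.0118, 0.1099]
tool_rot: [0.63, 0.776, 0.0, 0.0]
contact_force: [0.4, 0.2, -0.3]
gripper_width: 0.556
grasp_force: 61.7
```

```bash
python3 b.py w9 open_pack,pack_nest; cat > nest.py <<'E'
from h import *
import sys
f=np.load('pics/'+sys.argv[1]+'.npz'); P=f['P'];c=(.584,.013)
m=(np.hypot(P[...,0]-c[0],P[...,1]-c[1])<.063)&(P[...,2]>.003)&(P[...,2]<.034)
k=cv2.morphologyEx(m.astype(np.uint8),cv2.MORPH_OPEN,np.ones((5,5)));X=P[(k>0)&(P[...,2]<.0075)]
r=cv2.minAreaRect((X[:,:2]*1000).astype(np.float32)); print('plate',r)
E
python3 nest.py w9; python3 nest.py w2
python3 - <<'E'
from h import *
mv(0.5845,0.0135,0.0197,12,step=30)
E
```

```text
t 17.9167 [0.581  0.0118 0.1099] psi 11.88 table z 0.0002
open_pack 0.65 [260. 270.] 10174 med [0.582  0.0128 0.1074] rect 582.2 10.3 [48.5 51.1] 12.1 z95 0.1092
pack_nest 0.73 [258. 180.] 9429 med [0.5818 0.0291 0.006 ] rect 584.2 15.7 [86.2 81.8] 12.3 z95 0.0296
pack_nest 0.49 [382. 380.] 121 med [ 0.7212 -0.128   0.012 ] rect 733.6 -126.8 [30.5 70.6] 78.9 z95 0.0289
plate ((584.1400146484375, 16.081092834472656), (88.07307434082031, 81.58660888671875), 12.264423370361328)
plate ((585.2781372070312, 12.811786651611328), (88.08282470703125, 88.07127380371094), 12.465113639831543)
n 4 psi 12.0 -> 12.0
[[[-0.005,0.023,0.563],0.0],[[-0.005,0.023,0.563],0.0],[[-0.005,0.023,0.563],0.0],[[-0.005,0.023,0.563],0.0]]
```

View pics/w9.png

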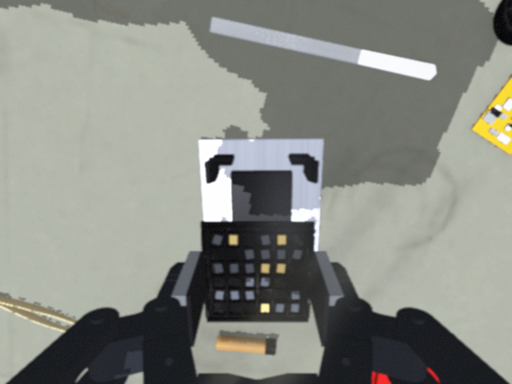

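The pack hangs level above the nest, with nest and pack axes parallel (plate at (260,195)). A shift of about 4 mm along tool y, then lower.

{"name": "arm_command", "arguments": {
  "plan": [
    [[-0.01, 0.1, 0.1], 0],
    [[0, 0, 0.4], 0],
    [[0, 0, 0.5], 0],
    [[0, 0, 0.4], 0],
    [[0, 0, 0.3], 0],
    [[0, 0, 0.25], 0],
    [[0, 0, 0.15], 0],
    [[0, 0, 0.1], 0],
    [[0, 0, 0.05], 0],
    [[0, 0, 0], 0]
  ]
}}

```text
time: 18.9
position: [0.5851, 0.0128, 0.0197]
tool_rot: [0.629, 0.777, 0.0, 0.0]
contact_force: [0.5, 0.9, -0.6]
gripper_width: 0.557
grasp_force: 61.7
```

{"name": "arm_command", "arguments": {
  "plan": [
    [[0, 0, 0], 0],
    [[0, 0, 0], 0],
    [[0, 0, 0], 0],
    [[0, 0, 0], 0],
    [[0, 0, 0], 0],
    [[0, 0, 0], 0],
    [[0, 0, -0.3], 0],
    [[0, 0, -0.7], 0],
    [[0, 0, -0.8], 0],
    [[0, 0, -0.8], 0],
    [[0, 0, -0.8], 0]
  ],
  "fingers": 1
}}

```text
time: 19.82
position: [0.5847, 0.0127, 0.1581]
tool_rot: [0.63, 0.777, 0.0, 0.0]
contact_force: [0.2, -0.9, -0.2]
gripper_width: 0.998
grasp_force: 0.0
```

```bash
python3 b.py w10 open_pack,pack_nest; python3 - <<'E'
from h import *
mv(0.4505,-0.256,0.16,-24,step=30)
E
```

```text
t 19.8167 [0.5847 0.0127 0.1581] psi 11.97 table z 0.0002
open_pack 0.91 [262. 188.] 3232 med [0.5865 0.0123 0.0164] rect 586.1 10.9 [49.4 50.1] 11.9 z95 0.0185
pack_nest 0.91 [351. 346.] 2187 med [ 0.7118 -0.1366  0.0065] rect 740.6 -128.5 [86.  92.5] 11.1 z95 0.0298
pack_nest 0.69 [253. 155.] 5835 med [0.5801 0.0278 0.0055] rect 584.5 13.0 [86.8 87.7] 12.4 z95 0.0307
n 11 psi 12.0 -> -24.0
[[[-0.534,-0.428,-0.003],0.0091],[[-0.557,-0.396,-0.003],0.0091],[[-0.579,-0.364,-0.003],0.0091],[[-0.599,-0.33,-0.003],0.0091],[[-0.617,-0.296,-0.003],0.0091],[[-0.633,-0.26,-0.003],0.0091],[[-0.646,-0.224,-0.003],0.0091],[[-0.658,-0.186,-0.003],0.0091],[[-0.668,-0.148,-0.003],0.0091],[[-0.675,-0.11,-0.003],0.0091],[[-0.68,-0.071,-0.003],0.0091]]
```

View pics/w10.png

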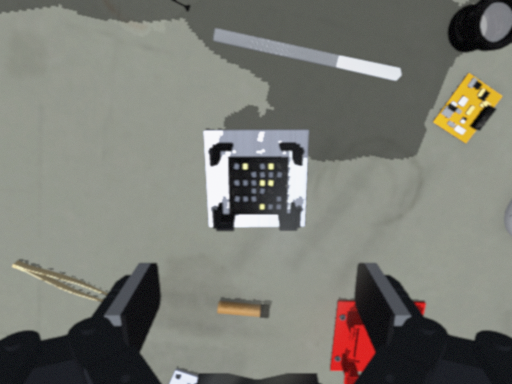

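The open pack sits flat between the guides at (258,185): flange at 16 mm, offset about 2 mm. Now the lidded pack.

{"name": "arm_command", "arguments": {
  "plan": [
    [[-0.534, -0.428, -0.003], 0.0091],
    [[-0.557, -0.396, -0.003], 0.0091],
    [[-0.579, -0.364, -0.003], 0.0091],
    [[-0.599, -0.33, -0.003], 0.0091],
    [[-0.617, -0.296, -0.003], 0.0091],
    [[-0.633, -0.26, -0.003], 0.0091],
    [[-0.646, -0.224, -0.003], 0.0091],
    [[-0.658, -0.186, -0.003], 0.0091],
    [[-0.668, -0.148, -0.003], 0.0091],
    [[-0.675, -0.11, -0.003], 0.0091],
    [[-0.68, -0.071, -0.003], 0.0091],
    [[0, 0, 0], 0]
  ]
}}

```text
time: 20.97
position: [0.4466, -0.2605, 0.157]
tool_rot: [0.842, 0.54, -0.001, 0.0]
contact_force: [-0.8, -0.4, 0.5]
gripper_width: 0.997
grasp_force: 0.0
```

```bash
python3 b.py w11 lidded_pack,tweezers; python3 - <<'E'
from h import *
P=np.load('pics/w11.npz')['P']; m=(np.hypot(P[...,0]-.4508,P[...,1]+.2565)<.045)&(P[...,2]>.006)&(P[...,2]<.012)
k=cv2.morphologyEx(m.astype(np.uint8),cv2.MORPH_OPEN,np.ones((5,5)))>0
r=cv2.minAreaRect((P[k][:,:2]*1000).astype(np.float32)); print(r)
mv(r[0][0]/1000,r[0][1]/1000,0.0075,-24,step=30)
E
```

```text
t 20.9667 [ 0.4466 -0.2605  0.157 ] psi -24.6 table z -0.0001
lidded_pack 0.78 [259. 172.] 3216 med [ 0.4506 -0.2547  0.0088] rect 450.3 -255.8 [50.4 49.3] 66.0 z95 0.01
tweezers 0.95 [144.  51.] 117 med [ 0.3892 -0.1179  0.0081] rect 411.5 -125.3 [10.6 69. ] 78.5 z95 0.0095
((450.1597595214844, -256.297119140625), (51.598060607910156, 51.245235443115234), 65.8465805053711)
n 5 psi -24.0 -> -24.0
[[[-0.003,0.004,0.746],-0.0],[[-0.003,0.004,0.746],-0.0],[[-0.003,0.004,0.746],-0.0],[[-0.003,0.004,0.746],-0.0],[[-0.003,0.004,0.746],-0.0]]
```

{"name": "arm_command", "arguments": {
  "plan": [
    [[0, 0, 0.4], 0],
    [[0, 0, 0.8], 0],
    [[0, 0, 0.9], 0],
    [[0, 0, 0.8], 0],
    [[0, 0, 0.45], 0],
    [[0, 0, 0.2], 0],
    [[0, 0, 0.15], 0],
    [[0, 0, 0], 0]
  ]
}}

```text
time: 21.78
position: [0.4498, -0.2555, 0.0088]
tool_rot: [0.839, 0.545, -0.0, -0.0]
contact_force: [-0.7, 0.8, -0.1]
gripper_width: 1.0
grasp_force: 0.0
```

{"name": "arm_command", "arguments": {
  "plan": [
    [[0, 0, 0], 0],
    [[0, 0, 0], 0],
    [[0, 0, 0], 0],
    [[0, 0, 0], 0],
    [[0, 0, 0], 0],
    [[0, 0, 0], 0],
    [[0, 0, 0], 0],
    [[0, 0, 0], 0]
  ],
  "fingers": -1
}}

```text
time: 22.45
position: [0.4501, -0.2561, 0.0104]
tool_rot: [0.839, 0.544, 0.001, 0.001]
contact_force: [-3.1, 3.0, 20.2]
gripper_width: 0.571
grasp_force: 58.5
```

```bash
python3 - <<'E'
from h import *
s=sensors.sense(); t=dict(s); t['position']=[*s['position'][:2],.11]; print(s['position'],psi(s)); mv(0.585,0.0125,0.11,12,step=30,s=t)
E
```

```text
[ 0.45011706 -0.25609933  0.01037136] -24.045166776850078
n 11 psi -24.0 -> 12.0
[[[0.682,0.031,0.0],-0.0091],[[0.679,0.07,0.0],-0.0091],[[0.674,0.109,0.0],-0.0091],[[0.667,0.147,0.0],-0.0091],[[0.658,0.185,0.0],-0.0091],[[0.646,0.222,0.0],-0.0091],[[0.632,0.259,0.0],-0.0091],[[0.616,0.295,0.0],-0.0091],[[0.598,0.329,0.0],-0.0091],[[0.579,0.363,0.0],-0.0091],[[0.557,0.396,0.0],-0.0091]]
```

{"name": "arm_command", "arguments": {
  "plan": [
    [[0, 0, -0.2], 0],
    [[0, 0, -0.5], 0],
    [[0, 0, -0.7], 0],
    [[0, 0, -0.7], 0],
    [[0, 0, -0.4], 0],
    [[0.35, 0.015, 0], 0],
    [[0.682, 0.031, 0.0], -0.0091],
    [[0.679, 0.07, 0.0], -0.0091],
    [[0.674, 0.109, 0.0], -0.0091],
    [[0.667, 0.147, 0.0], -0.0091],
    [[0.658, 0.185, 0.0], -0.0091],
    [[0.646, 0.222, 0.0], -0.0091]
  ]
}}

```text
time: 23.45
position: [0.5299, -0.0956, 0.1098]
tool_rot: [0.733, 0.681, 0.0, 0.0]
contact_force: [0.0, -0.6, -0.4]
gripper_width: 0.568
grasp_force: 61.9
```

{"name": "arm_command", "arguments": {
  "plan": [
    [[0.632, 0.259, 0.0], -0.0091],
    [[0.616, 0.295, 0.0], -0.0091],
    [[0.598, 0.329, 0.0], -0.0091],
    [[0.579, 0.363, 0.0], -0.0091],
    [[0.24, 0.36, 0.0], -0.0091],
    [[0, 0, 0], 0],
    [[0, 0, 0], 0]
  ]
}}

```text
time: 24.03
position: [0.5914, 0.0128, 0.1094]
tool_rot: [0.629, 0.777, 0.0, 0.0]
contact_force: [-0.4, -0.7, -0.0]
gripper_width: 0.568
grasp_force: 61.9
```

```bash
python3 b.py w12 lidded_pack,open_pack
python3 - <<'E'
from h import *
print(sensors.sense()['position']); mv(0.5855,0.0118,0.0294,12.2,step=30)
E
```

```text
t 24.0333 [0.5914 0.0128 0.1094] psi 12.03 table z 0.0003
open_pack 0.64 [250. 191.] 3040 med [0.5847 0.021  0.0163] rect 585.0 20.1 [48.6 32.5] 11.7 z95 0.0184
[0.59090835 0.01148758 0.10933888]
n 3 psi 11.9 -> 12.2
[[[0.012,-0.044,0.666],-0.0003],[[0.012,-0.044,0.666],-0.0003],[[0.012,-0.044,0.666],-0.0003]]
```

{"name": "arm_command", "arguments": {
  "plan": [
    [[0.036, -0.13, 0.1], -0.0005],
    [[0, 0, 0.35], 0],
    [[0, 0, 0.45], 0],
    [[0, 0, 0.4], 0],
    [[0, 0, 0.3], 0],
    [[0, 0, 0.2], 0],
    [[0, 0, 0.1], 0],
    [[0, 0, 0.06], 0],
    [[0, 0, 0.04], 0],
    [[0, 0, 0], 0]
  ]
}}

```text
time: 25.02
position: [0.586, 0.0126, 0.0292]
tool_rot: [0.628, 0.778, 0.0, 0.0]
contact_force: [0.4, -0.3, -0.8]
gripper_width: 0.567
grasp_force: 61.9
```

{"name": "arm_command", "arguments": {
  "plan": [
    [[0, 0, 0], 0],
    [[0, 0, 0], 0],
    [[0, 0, 0], 0],
    [[0, 0, 0], 0],
    [[0, 0, 0], 0],
    [[0, 0, 0], 0],
    [[0, 0, -0.3], 0],
    [[0, 0, -0.7], 0],
    [[0, 0, -0.8], 0],
    [[0, 0, -0.8], 0],
    [[0, 0, -0.8], 0]
  ],
  "fingers": 1
}}

```text
time: 25.93
position: [0.5856, 0.0126, 0.1674]
tool_rot: [0.628, 0.778, 0.0, 0.0]
contact_force: [-0.2, 0.7, -0.4]
gripper_width: 1.0
grasp_force: 0.0
```

```bash
python3 b.py w13 lidded_pack; python3 - <<'E'
from h import *
mv(0.430,-0.125,0.16,73.5,step=30)
E
```

```text
t 25.9333 [0.5856 0.0126 0.1674] psi 12.15 table z 0.0002
lidded_pack 0.55 [259. 181.] 3392 med [0.5869 0.0141 0.0267] rect 587.1 12.8 [49.5 50.5] 12.4 z95 0.0278
n 10 psi 12.2 -> 73.5
[[[-0.253,-0.457,0.026],-0.017],[[-0.203,-0.482,0.026],-0.017],[[-0.15,-0.501,0.026],-0.017],[[-0.096,-0.514,0.026],-0.017],[[-0.04,-0.521,0.026],-0.017],[[0.016,-0.523,0.026],-0.017],[[0.071,-0.518,0.026],-0.017],[[0.126,-0.507,0.026],-0.017],[[0.18,-0.491,0.026],-0.017],[[0.231,-0.469,0.026],-0.017]]
```

View pics/w13.png

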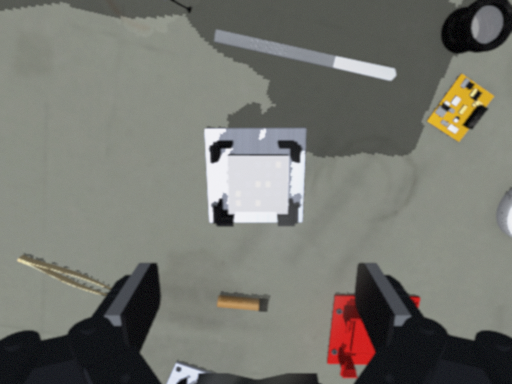

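The lidded pack sits flat on the open one at (258,183), top at 27 mm as it must be. Next the tweezers, with the fingers partly open.

{"name": "arm_command", "arguments": {
  "plan": [
    [[-0.253, -0.457, 0.026], -0.017],
    [[-0.203, -0.482, 0.026], -0.017],
    [[-0.15, -0.501, 0.026], -0.017],
    [[-0.096, -0.514, 0.026], -0.017],
    [[-0.04, -0.521, 0.026], -0.017],
    [[0.016, -0.523, 0.026], -0.017],
    [[0.071, -0.518, 0.026], -0.017],
    [[0.126, -0.507, 0.026], -0.017],
    [[0.18, -0.491, 0.026], -0.017],
    [[0.231, -0.469, 0.026], -0.017],
    [[0, 0, 0], 0]
  ],
  "fingers": -0.1
}}

```text
time: 26.95
position: [0.4254, -0.1274, 0.1549]
tool_rot: [0.143, 0.99, -0.001, -0.001]
contact_force: [0.4, -0.6, 0.6]
gripper_width: 0.447
grasp_force: 0.0
```

```bash
python3 b.py w14 tweezers; python3 tip.py w14; cat > obj.py <<'E'
from h import *
import sys
n,cx,cy,r0,zl,zh=sys.argv[1],*map(float,sys.argv[2:7])
P=np.load(f'pics/{n}.npz')['P']; m=(np.hypot(P[...,0]-cx,P[...,1]-cy)<r0)&(P[...,2]>zl)&(P[...,2]<zh)
X=P[m]; r=cv2.minAreaRect((X[:,:2]*1000).astype(np.float32)); print(len(X),np.round(r[0],1),np.round(r[1],1),round(r[2],1),'z',np.percentile(X[:,2],[50,95]).round(4))
s=sensors.sense();print(s['position'],psi(s))
E
python3 obj.py w14 .43 -.126 .075 .004 .02
```

```text
t 26.95 [ 0.4254 -0.1274  0.1549] psi 73.55 table z 0.0002
0.44704764089973426 12869 zmax [-0.0423 -0.0114 -0.0022  0.003 ] y inner 0.0167 y [0.0169 0.0514]
262 [ 426.6 -127.3] [ 11.5 102.9] 74.0 z [0.0077 0.0095]
[ 0.42812596 -0.12511726  0.15498999] 73.2111307514802
```

View pics/w14.png

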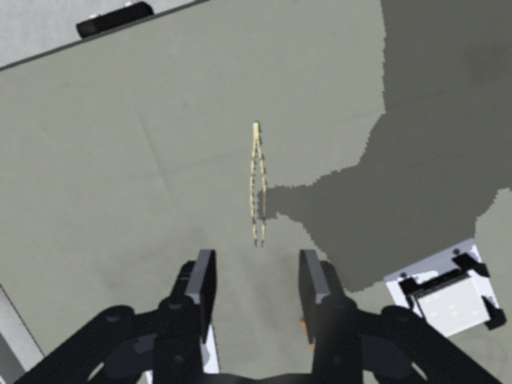

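The tweezers run from (257,122) to (258,246), parallel to the finger pads. I'll compute their centre from those ends.

```bash
python3 - <<'E'
from h import *
s={'position':[0.4254,-0.1274,0.1549],'tool_rot':Rot.from_quat([0.143,0.99,-0.001,-0.001]).as_quat()}
K,T=cam('wrist',s)
E=[]
for u,v in [(257,121),(258.5,247)]:
    r=T[:3,:3]@np.linalg.solve(K,[u,v,1]); E.append(T[:3,3]+r*(0.005-T[2,3])/r[2]); print(E[-1])
a,b=np.array(E);c=(a+b)/2; print(c,np.linalg.norm(a-b),np.degrees(np.arctan2(*(b-a)[[1,0]])))
mv(c[0],c[1],0.006,np.degrees(np.arctan2(*(b-a)[[1,0]]))+90,step=30)
E
```

```text
[ 0.37661571 -0.11298759  0.005     ]
[ 0.48679052 -0.14402757  0.005     ]
[ 0.43170311 -0.12850758  0.005     ] 0.11446383715213884 -15.73432813481625
n 28 psi 73.2 -> -105.7
[[[-0.004,-0.002,0.133],0.0178],[[-0.004,-0.002,0.133],0.0178],[[-0.004,-0.001,0.133],0.0178],[[-0.004,-0.001,0.133],0.0178],[[-0.004,-0.0,0.133],0.0178],[[-0.004,0.0,0.133],0.0178],[[-0.004,0.001,0.133],0.0178],[[-0.004,0.001,0.133],0.0178],[[-0.004,0.002,0.133],0.0178],[[-0.004,0.002,0.133],0.0178],[[-0.004,0.003,0.133],0.0178],[[-0.003,0.003,0.133],0.0178],[[-0.003,0.003,0.133],0.0178],[[-0.002,0.004,0.133],0.0178],[[-0.002,0.004,0.133],0.0178],[[-0.002,0.004,0.133],0.0178],[[-0.001,0.004,0.133],0.0178],[[-0.001,0.004,0.133],0.0178],[[-0.0,0.004,0.133],0.0178],[[0.0,0.004,0.133],0.0178],[[0.001,0.004,0.133],0.0178],[[0.001,0.004,0.133],0.0178],[[0.002,0.004,0.133],0.0178],[[0.002,0.004,0.133],0.0178],[[0.003,0.004,0.133],0.0178],[[0.003,0.003,0.133],0.0178],[[0.003,0.003,0.133],0.0178],[[0.004,0.002,0.133],0.0178]]
```

{"name": "arm_command", "arguments": {
  "plan": [
    [[-0.11, -0.055, 0.4], -0.003],
    [[0, 0, 0.8], 0],
    [[0, 0, 0.9], 0],
    [[0, 0, 0.8], 0],
    [[0, 0, 0.4], 0],
    [[0, 0, 0.2], 0],
    [[0, 0, 0.11], 0],
    [[0, 0, 0], 0]
  ]
}}

```text
time: 27.72
position: [0.4321, -0.1277, 0.0102]
tool_rot: [0.135, 0.991, -0.0, 0.0]
contact_force: [0.5, -0.4, -0.1]
gripper_width: 0.454
grasp_force: 0.0
```

{"name": "arm_command", "arguments": {
  "plan": [
    [[0, 0, 0], 0],
    [[0, 0, 0], 0],
    [[0, 0, 0], 0],
    [[0, 0, 0], 0],
    [[0, 0, 0], 0],
    [[0, 0, 0], 0]
  ],
  "fingers": -1
}}

```text
time: 28.22
position: [0.4323, -0.1283, 0.0112]
tool_rot: [0.136, 0.991, -0.0, 0.001]
contact_force: [0.3, 0.1, 10.1]
gripper_width: 0.11
grasp_force: 58.7
```

```bash
python3 - <<'E'
from h import *
s=sensors.sense(); t=dict(s); t['position']=[*s['position'][:2],.13]; print(s['position'],psi(s)); mv(0.5867,0.2027,0.13,94.6,step=32,s=t)
E
```

```text
[ 0.43229927 -0.12826752  0.01116693] 74.42216442893309
n 12 psi 74.4 -> 94.6
[[[-0.125,0.751,0.0],-0.0047],[[-0.147,0.747,0.0],-0.0047],[[-0.168,0.742,0.0],-0.0047],[[-0.19,0.737,0.0],-0.0047],[[-0.212,0.731,0.0],-0.0047],[[-0.233,0.724,0.0],-0.0047],[[-0.254,0.717,0.0],-0.0047],[[-0.275,0.709,0.0],-0.0047],[[-0.296,0.701,0.0],-0.0047],[[-0.316,0.692,0.0],-0.0047],[[-0.336,0.682,0.0],-0.0047],[[-0.356,0.672,0.0],-0.0047]]
```

{"name": "arm_command", "arguments": {
  "plan": [
    [[0, 0, -0.3], 0],
    [[0, 0, -0.7], 0],
    [[0, 0, -0.8], 0],
    [[0, 0, -0.8], 0],
    [[0, 0, -0.4], 0],
    [[-0.06, 0.4, 0], 0],
    [[-0.125, 0.751, 0.0], -0.0047],
    [[-0.147, 0.747, 0.0], -0.0047],
    [[-0.168, 0.742, 0.0], -0.0047],
    [[-0.19, 0.737, 0.0], -0.0047],
    [[-0.212, 0.731, 0.0], -0.0047],
    [[-0.233, 0.724, 0.0], -0.0047]
  ]
}}

```text
time: 29.22
position: [0.5159, 0.0538, 0.131]
tool_rot: [0.047, 0.999, 0.0, 0.0]
contact_force: [-0.9, -0.5, -0.5]
gripper_width: 0.114
grasp_force: 58.8
```

{"name": "arm_command", "arguments": {
  "plan": [
    [[-0.254, 0.717, 0.0], -0.0047],
    [[-0.275, 0.709, 0.0], -0.0047],
    [[-0.296, 0.701, 0.0], -0.0047],
    [[-0.316, 0.692, 0.0], -0.0047],
    [[-0.336, 0.682, 0.0], -0.0047],
    [[-0.28, 0.27, 0.0], -0.0047],
    [[0, 0, 0], 0],
    [[0, 0, 0], 0]
  ]
}}

```text
time: 29.88
position: [0.59, 0.2018, 0.1304]
tool_rot: [-0.041, 0.999, -0.0, 0.0]
contact_force: [0.6, 0.8, -0.2]
gripper_width: 0.11
grasp_force: 58.8
```

```bash
python3 b.py w15 tool_rest,tweezers,brush; python3 obj.py w15 .583 .2466 .09 .003 .0075
python3 obj.py w15 .583 .2466 .08 .02 .027
```

```text
t 29.8833 [0.59   0.2018 0.1304] psi 94.75 table z 0.0003
tool_rest 0.76 [308. 184.] 18227 med [0.5821 0.2443 0.0056] rect 586.2 248.1 [ 91.8 153.5] 6.0 z95 0.026
tweezers 0.74 [256. 188.] 235 med [0.5407 0.1971 0.128 ] rect 556.1 200.7 [46.7  9.8] 0.5 z95 0.1292
brush 0.88 [317. 174.] 1731 med [0.5665 0.2443 0.0331] rect 579.8 246.5 [137.9   8.6] 8.1 z95 0.0347
brush 0.62 [ 46. 155.] 5114 med [0.5744 0.0419 0.0056] rect 582.3 21.8 [89.6 73.9] 9.9 z95 0.0305
13503 [583.5 246.6] [ 85.8 152.3] 5.2 z [0.0052 0.0064]
[0.59000951 0.2007986  0.13054182] 94.66979656888908
3292 [583.9 246.3] [ 75.8 143.1] 5.2 z [0.0249 0.0262]
[0.59000951 0.2007986  0.13054182] 94.66979656888908
```

View pics/w15.png

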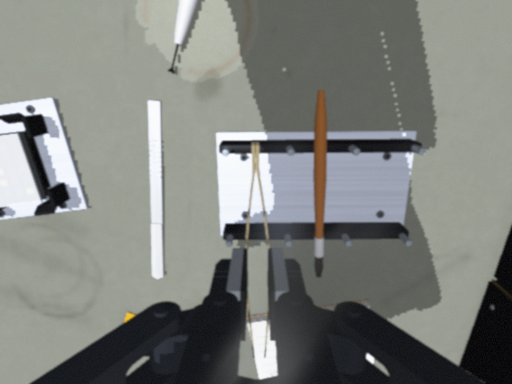

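The tweezers are held level above the left bay, parallel to the brush. A small correction, then lower onto the rails.

{"name": "arm_command", "arguments": {
  "plan": [
    [[0.058, 0.055, 0.1], -0.0015],
    [[0, 0, 0.4], 0],
    [[0, 0, 0.5], 0],
    [[0, 0, 0.5], 0],
    [[0, 0, 0.4], 0],
    [[0, 0, 0.2], 0],
    [[0, 0, 0.13], 0],
    [[0, 0, 0.1], 0],
    [[0, 0, 0], 0]
  ]
}}

```text
time: 30.83
position: [0.5875, 0.2036, 0.0369]
tool_rot: [-0.046, 0.999, -0.0, -0.0]
contact_force: [1.1, -0.3, 0.1]
gripper_width: 0.112
grasp_force: 58.8
```

{"name": "arm_command", "arguments": {
  "plan": [
    [[0, 0, 0], 0],
    [[0, 0, 0], 0],
    [[0, 0, 0], 0],
    [[0, 0, 0], 0],
    [[0, 0, -0.2], 0],
    [[0, 0, -0.6], 0],
    [[0, 0, -0.8], 0],
    [[0, 0, -0.8], 0],
    [[0, 0, -0.8], 0]
  ],
  "fingers": -0.45
}}

```text
time: 31.58
position: [0.5874, 0.2036, 0.1672]
tool_rot: [-0.046, 0.999, 0.0, 0.0]
contact_force: [-0.0, -0.3, -0.7]
gripper_width: 0.274
grasp_force: 0.0
```

```bash
python3 b.py w16 tweezers,brush; python3 - <<'E'
from h import *
mv(0.4365,0.1535,0.16,76,step=25)
E
```

```text
t 31.5833 [0.5874 0.2036 0.1672] psi 95.29 table z 0.0003
tweezers 0.79 [256. 130.] 35 med [0.5385 0.1973 0.033 ] rect 540.6 197.5 [16.2  1.5] 9.1 z95 0.034
brush 0.81 [309. 166.] 1166 med [0.5658 0.2446 0.0333] rect 580.2 246.3 [136.7   8.2] 7.2 z95 0.0347
n 7 psi 95.3 -> 76.0
[[[0.557,-0.13,0.028],0.0076],[[0.55,-0.156,0.028],0.0076],[[0.542,-0.183,0.028],0.0076],[[0.533,-0.208,0.028],0.0076],[[0.522,-0.234,0.028],0.0076],[[0.51,-0.259,0.028],0.0076],[[0.497,-0.283,0.028],0.0076]]
```

View pics/w16.png

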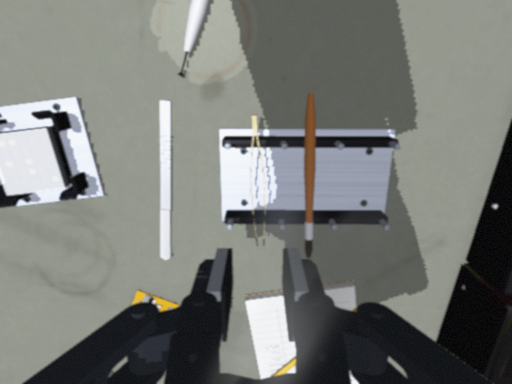

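The tweezers lie across both rails in the left bay, from (254,117) to (260,246). Now the pen.

{"name": "arm_command", "arguments": {
  "plan": [
    [[0.557, -0.13, 0.028], 0.0076],
    [[0.55, -0.156, 0.028], 0.0076],
    [[0.542, -0.183, 0.028], 0.0076],
    [[0.533, -0.208, 0.028], 0.0076],
    [[0.522, -0.234, 0.028], 0.0076],
    [[0.51, -0.259, 0.028], 0.0076],
    [[0.497, -0.283, 0.028], 0.0076],
    [[0, 0, 0], 0],
    [[0, 0, 0], 0]
  ],
  "fingers": -0.1
}}

```text
time: 32.48
position: [0.4351, 0.1528, 0.1572]
tool_rot: [0.121, 0.993, -0.0, -0.0]
contact_force: [1.4, -0.5, -0.2]
gripper_width: 0.451
grasp_force: 0.0
```

```bash
python3 b.py w17 vacuum_pen; python3 obj.py w17 .4363 .1535 .07 .005 .02
python3 - <<'E'
from h import *
P=np.load('pics/w17.npz')['P']; m=(np.hypot(P[...,0]-.4363,P[...,1]-.1535)<.075)&(P[...,2]>.009)&(P[...,2]<.02)
r=cv2.minAreaRect((P[m][:,:2]*1000).astype(np.float32));print(r)
E
```

```text
t 32.4833 [0.4351 0.1528 0.1572] psi 76.15 table z 0.0002
vacuum_pen 0.73 [256. 178.] 1437 med [0.4299 0.1537 0.0121] rect 444.8 150.3 [ 11.3 128.2] 75.8 z95 0.0139
1683 [443.  150.4] [ 12.4 125.5] 75.7 z [0.0118 0.0138]
[0.43615024 0.15317759 0.15703189] 76.16671251065449
((444.57086181640625, 149.7391815185547), (11.940482139587402, 128.01702880859375), 75.73210906982422)
```

View pics/w17.png

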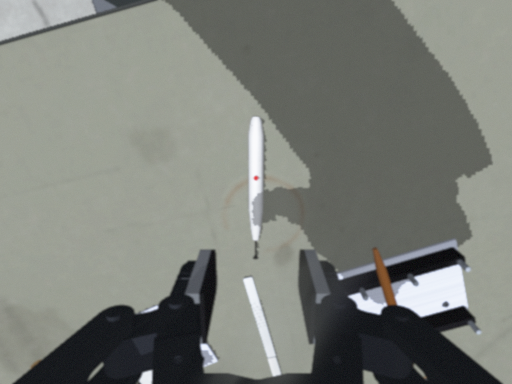

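The pen runs from (256,117) to (256,258), centred between the fingers. I'll grip it at the body's middle.

{"name": "arm_command", "arguments": {
  "plan": [
    [[0, -0.025, 0.4], 0],
    [[0, 0, 0.8], 0],
    [[0, 0, 0.9], 0],
    [[0, 0, 0.8], 0],
    [[0, 0, 0.4], 0],
    [[0, 0, 0.2], 0],
    [[0, 0, 0.16], 0],
    [[0, 0, 0], 0]
  ]
}}

```text
time: 33.25
position: [0.4356, 0.1521, 0.0103]
tool_rot: [0.121, 0.993, -0.0, -0.0]
contact_force: [0.3, 0.5, -0.6]
gripper_width: 0.45
grasp_force: 0.0
```

{"name": "arm_command", "arguments": {
  "plan": [
    [[0, 0, 0], 0],
    [[0, 0, 0], 0],
    [[0, 0, 0], 0],
    [[0, 0, 0], 0],
    [[0, 0, 0], 0],
    [[0, 0, 0], 0]
  ],
  "fingers": -1
}}

```text
time: 33.75
position: [0.436, 0.1521, 0.0118]
tool_rot: [0.121, 0.993, 0.0, 0.001]
contact_force: [-1.9, -0.5, 9.4]
gripper_width: 0.129
grasp_force: 59.0
```

```bash
python3 - <<'E'
from h import *
s=sensors.sense(); t=dict(s); t['position']=[*s['position'][:2],.14]; print(s['position'],psi(s)); mv(0.5715,0.2895,0.14,95.2,step=25,s=t)
E
```

```text
[0.43599947 0.15212536 0.01184072] 76.12847766537712
n 8 psi 76.1 -> 95.2
[[[-0.308,0.518,0.0],-0.0066],[[-0.329,0.505,0.0],-0.0066],[[-0.35,0.491,0.0],-0.0066],[[-0.37,0.476,0.0],-0.0066],[[-0.39,0.46,0.0],-0.0066],[[-0.409,0.443,0.0],-0.0066],[[-0.427,0.426,0.0],-0.0066],[[-0.444,0.408,0.0],-0.0066]]
```

{"name": "arm_command", "arguments": {
  "plan": [
    [[0, 0, -0.3], 0],
    [[0, 0, -0.7], 0],
    [[0, 0, -0.9], 0],
    [[0, 0, -0.9], 0],
    [[0, 0, -0.4], 0],
    [[-0.308, 0.518, 0.0], -0.0066],
    [[-0.329, 0.505, 0.0], -0.0066],
    [[-0.35, 0.491, 0.0], -0.0066],
    [[-0.37, 0.476, 0.0], -0.0066],
    [[-0.39, 0.46, 0.0], -0.0066],
    [[-0.409, 0.443, 0.0], -0.0066]
  ]
}}

```text
time: 34.67
position: [0.5379, 0.2557, 0.1399]
tool_rot: [-0.004, 1.0, 0.0, 0.001]
contact_force: [0.2, -0.2, -1.3]
gripper_width: 0.126
grasp_force: 59.0
```

{"name": "arm_command", "arguments": {
  "plan": [
    [[-0.427, 0.426, 0.0], -0.0066],
    [[-0.444, 0.408, 0.0], -0.0066],
    [[0, 0, 0], 0],
    [[0, 0, 0], 0],
    [[0, 0, 0], 0]
  ]
}}

```text
time: 35.08
position: [0.5708, 0.2888, 0.1392]
tool_rot: [-0.045, 0.999, -0.0, 0.0]
contact_force: [-1.2, -0.2, -0.7]
gripper_width: 0.132
grasp_force: 59.0
```

```bash
python3 b.py w18 vacuum_pen,brush; python3 obj.py w18 .583 .2466 .09 .003 .0075;python3 - <<'E'
from h import *
mv(0.5710,0.2896,0.0378,95.2,step=25,near=False)
E
```

```text
t 35.0833 [0.5708 0.2888 0.1392] psi 95.1 table z 0.0003
vacuum_pen 0.82 [256. 243.] 4947 med [0.556  0.2882 0.1394] rect 615.3 294.8 [201.1  13.3] 6.7 z95 0.141
brush 0.87 [199. 188.] 1343 med [0.5657 0.2456 0.0333] rect 579.9 247.1 [136.1   7.6] 7.8 z95 0.0348
9947 [583.2 246.5] [ 85.2 151.9] 5.1 z [0.0053 0.0065]
[0.57085155 0.28878832 0.13921339] 95.10596240308976
n 5 psi 95.1 -> 95.2
[[[-0.001,0.004,0.507],-0.0001],[[-0.001,0.004,0.507],-0.0001],[[-0.001,0.004,0.507],-0.0001],[[-0.001,0.004,0.507],-0.0001],[[-0.001,0.004,0.507],-0.0001]]
```

View pics/w18.png

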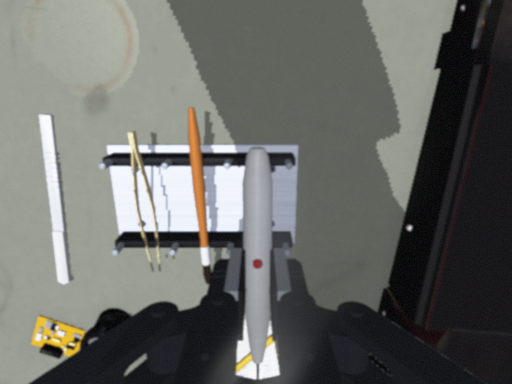

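The pen is above the right bay, aligned with the rest at (258,200). Lowering it.

{"name": "arm_command", "arguments": {
  "plan": [
    [[0, 0.02, 0.2], 0],
    [[0, 0, 0.5], 0],
    [[0, 0, 0.6], 0],
    [[0, 0, 0.5], 0],
    [[0, 0, 0.35], 0],
    [[0, 0, 0.2], 0],
    [[0, 0, 0.1], 0],
    [[0, 0, 0.085], 0],
    [[0, 0, 0], 0]
  ]
}}

```text
time: 35.98
position: [0.5711, 0.2901, 0.0374]
tool_rot: [-0.045, 0.999, 0.0, 0.0]
contact_force: [-0.8, -0.2, -0.1]
gripper_width: 0.13
grasp_force: 59.0
```

{"name": "arm_command", "arguments": {
  "plan": [
    [[0, 0, 0], 0],
    [[0, 0, 0], 0],
    [[0, 0, 0], 0],
    [[0, 0, 0], 0],
    [[0, 0, -0.2], 0],
    [[0, 0, -0.6], 0],
    [[0, 0, -0.9], 0],
    [[0, 0, -0.9], 0],
    [[0, 0, -0.9], 0],
    [[0, 0, -0.9], 0],
    [[0, 0, 0], 0]
  ],
  "fingers": -0.45
}}

```text
time: 36.9
position: [0.5727, 0.2911, 0.2209]
tool_rot: [-0.045, 0.999, 0.002, 0.004]
contact_force: [0.3, -0.1, 0.8]
gripper_width: 0.28
grasp_force: 0.0
```

```bash
python3 b.py w19 vacuum_pen,brush,tweezers
python3 - <<'E'
from h import *
s,im,d=snap('top'); P=cloud('top',s,d)
for q in ['dish','lidded_pack','vacuum_pen','tweezers','brush']:
    for r in finder.regions_of('top',q)[:1]:
        X=P[r['mask']&np.isfinite(P[...,0])]; print(q,round(r['score'],2),np.median(X,0).round(4),cv2.minAreaRect((X[:,:2]*1000).astype(np.float32)))
E
```

```text
t 36.9 [0.5727 0.2911 0.2209] psi 95.12 table z 0.0003
vacuum_pen 0.55 [251. 161.] 1047 med [0.5622 0.2901 0.0372] rect 569.9 290.7 [106.1  10.9] 5.9 z95 0.0389
brush 0.7 [209. 161.] 647 med [0.5687 0.2457 0.0334] rect 579.2 247.0 [133.9   6.6] 8.1 z95 0.0351
tweezers 0.57 [166. 154.] 148 med [0.552  0.1982 0.031 ] rect 563.6 201.1 [62.8 11.3] 8.5 z95 0.0337
dish 0.62 [ 0.5788 -0.2598  0.0145] ((577.8504028320312, -257.1118469238281), (53.304290771484375, 54.35529708862305), 12.822264671325684)
lidded_pack 0.73 [0.5833 0.0129 0.0269] ((583.604736328125, 12.62846565246582), (46.910728454589844, 48.64070510864258), 11.862882614135742)
vacuum_pen 0.74 [0.5694 0.2902 0.0365] ((569.476318359375, 296.87554931640625), (111.06769561767578, 24.815479278564453), 5.0545783042907715)
brush 0.73 [0.5667 0.2462 0.0332] ((577.0023803710938, 249.35507202148438), (129.12771606445312, 15.656229972839355), 5.293946743011475)
```

View pics/w19.png

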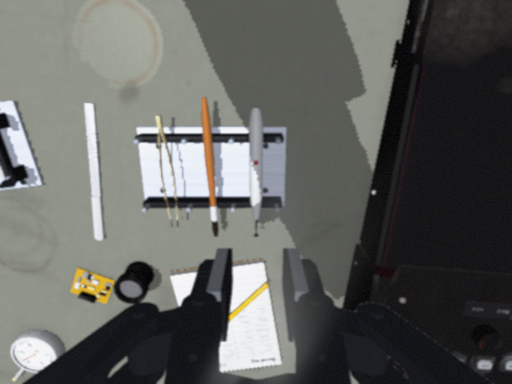

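All three tools lie across both rails (tweezers (168,170), brush (210,165), pen (256,170)). The packs and the dish are centred at the right heights, and the gripper is clear. Handing in.

```bash
python3 -c "
from station import ticket
print(ticket.hand_in())"
```

```text
the job is handed in; nothing more can be done
None
```

Handed in at about 37 s of the 112 s allowed: my last camera checks showed both packs stacked in the square nest, the dish in the round nest, and the pen and tweezers on either side of the brush; the hand-in gave back no verdict.

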